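# Pack the two-tier water-test kit

### The arm

A 7-joint arm with a two-finger parallel gripper is mounted at the origin on a cart in front of the work surface, level with it; the furniture and walls round the work are solid. World frame = base frame: x ahead of the robot, y to its left, z up, the work surface at z = 0. Lengths are in mm, angles in rad, forces in N, time in s.
With the tool pointing down it reaches from about 400 to 875 mm from the base axis. Payload 4.4 kg.
Tool frame: the origin (TCP) lies midway between the tips of the shut fingers; the grasp point (between the pads) lies 19 mm behind it; z points along the fingers, y is the line along which they close (so a half turn about z gives the same grasp; the last joint's range is limited). The gripper opens to 85 mm and grips with 20 to 120 N. Pads are 22 mm wide; open, the fingers measure 114 mm over their backs; the gripper's body (76 mm by 85 mm) begins 54 mm behind the grasp point. The pads swing forward as they close: fully open they stand 13 mm farther back than shut.
Start: joints at [1.276, 0.628, 0.038, 1.517, -0.027, 0.996, -0.02], TCP at [147.453, -633.068, 231.313] pointing down, gripper open.
Joint ranges: [-3.06, 3.06], [-0.37, 2.12], [-1.25, 1.32], [0.18, 2.47], [-1.1, 4.24], [0.23, 1.98], [-2.94, 2.94]. Speed limits (rad/s): [2.57, 2.57, 3.14, 3.14, 3.14, 3.14, 3.14].

### API

Orientations are given as [roll, pitch, yaw] about the fixed x, y, z axes, in that order (R = Rz(yaw) Ry(pitch) Rx(roll)).
In Python, from cell import monitor, cams, ctrl gives the robot as it stands.
- The arm moves only by the tool drive_tool, never from a script. Its argument "motion" is a list of rows, each an object with "fingers": the opening, from 0 (shut) to 1 (fully open); "linear": the shift along the tool's x, y, z in m, a list of three; "twist": the turn about the tool's z in rad. In form: [{"fingers": fingers, "linear": [x, y, z], "twist": twist}, ...]. A call has 1 to 5 rows; each row shifts and turns the commanded pose from where the row before left it, along the tool's axes as they then stand; what a row does not reach is not made up. A row lasts 1/12 s, in which the tool goes at most 41.7 mm and 7.16 degrees, less where a joint would pass 70% of its speed; a pose out of reach is approached as far as the arm can. A call with a gripper value outside its range is refused whole. The fingers move at their own pace and stop on an object; the grip force is fixed at half the most. Time passes only in rows, so rows that do not move let the fingers close. It gives the time, the measured TCP pose, the force, the opening and the grip force at its end, in the units of the state.
- monitor.read_state(): the state, without advancing time (a new reading comes with each control period).
- cams.get_image(name): name is "scene" or "top" or "wrist"; returns a dict with "color" (400x640x3 uint8, blue, green, red), "K" (3x3 intrinsics, pixels), "R" (3x3) and "t" (3): a world point X has camera coordinates R X + t. Camera axes: x right, y down, z forward; pixel columns grow to the right and rows downward; lengths in mm; the calibration is good to about 2 mm. A picture is of the moment at which its call begins. There is no depth.
- ctrl.finish_job(): hands the job in; it is judged then, once.
The state is a dict: "clock": time; "qpos": joint angles; "qd": joint speeds; "tau": joint torques, N m; "eef_pos": TCP position; "tool_rot": TCP orientation; "force": force on the tool from outside, world axes, zero at the start; "torque": the same for the moment, N m; "width": finger opening in mm; "gripper_force": force on a finger pad.
Only numpy, scipy, OpenCV 4.12 (cv2) and the standard library are available. Lean on these libraries where they do the work, as an engineer would, in place of code of your own. Each camera call takes 0.05 s, during which the arm holds its last target. There are 200 camera calls.

### The job

Pack the water-test kit: lift the clear flap of the white carrier case by its tab and swing it right back until it stands open, then stand the dropper bottle, the round teal-capped bottle and the conical flask in the case, each in the socket whose hole is cut for its size. Shut the flap fully over them and, last, lay the small slide box flat and lengthwise between the four corner stops on top of the flap. Keep the three vessels upright all the way; leave everything released and at rest.

Things in the scene. Friction and masses are not known exactly. Their poses are not given: they have to be found in the camera images.
- kit_case: White plastic carrier case, fixed: 130 mm deep (x), 276 mm long (y), 88 mm high at its back wall and corners, front and end walls only 45 mm high; walls and floor 5 mm; the clear flap covers it. Origin: centre of its underside; x from its front (tab side, nearer the robot) to its back (hinge), y along its length, z up. The flap's hinge line runs along y at x = 62 mm, z = 88 mm in this frame.
- flap (a joint): Angle of the clear flap about its hinge: 0 shut (level on the case), 1.57 upright, stop at 1.9 (leaning back). Starts shut or a little ajar (up to 0.2). A plate 127 x 274 x 5 mm; about 1 to 2 N at the tab moves it and friction holds it wherever it is left. Swung right back means 1.3 or more; fully shut means under 0.06.
- flap_tab (a point): Grip point of the grey pull tab at the middle of the flap's front edge; the tab lies in the flap's plane, sticks out 36 mm, is 22 to 24 mm wide (along y), 7 to 12 mm thick. Shut, the point is at x = -90, y = 0, z = 91.5 mm in the case's frame, 152 mm from the hinge line; it swings with the flap. Pinched by its two sides (closing along y) it can turn between the fingers as it is led round.
- socket_small: Black plate, 104 x 87.5 x 20 mm, on the case's floor, seen through the flap, with a round through hole of 41 mm: the socket for the dropper bottle. Three such plates lie side by side along the case, 88 mm apart, in any order. Origin: centre of the hole at the level of the case's floor (5 mm above the bench), on which a vessel in it stands; axes as the case.
- socket_medium: The same kind of black plate with a round hole of 59 mm: the socket for the round bottle. Origin and axes as socket_small.
- socket_large: The same kind of black plate with a round hole of 78 mm: the socket for the flask. Origin and axes as socket_small.
- dropper: Small white dropper bottle with a pointed dark cap, 68 mm high, standing on the bench: body 25 mm across up to 40 mm, cap 19 mm across from there to 52 mm, then a thin tip. Origin: centre of its base, z up. 0.02 kg.
- bottle: Round white bottle with a broad cylindrical teal cap, 68 mm high: body 42 mm across up to 50 mm, cap 26 mm across from there to the top. Origin: centre of its base, z up. About 0.07 kg.
- flask: Clear glass conical (Erlenmeyer) flask, 78 mm high: base 64 mm across, walls slanting in to a straight neck, 23 mm across from 50 mm up to the top. Origin: centre of its base, z up. About 0.06 kg.
- slide_box: Small white lidded box, 29 (x) x 68 (y) x 26 mm, lying flat on the bench; origin: centre of its underside. About 0.07 kg. Its place on the shut flap is 48 mm (case x) by 85 mm (case y), between four low L-shaped corner stops, centred at x = -1.5, y = 0, z = 93 mm (flap's top) in the case's frame; the stops are 6 mm high, with gaps in the middle of each side.

How it is judged:
By the outcome, as a careful person would: the job done as asked, in the order asked, and still so for the second after the job is handed in, with the robot touching nothing.
It also fails if it takes over 136 s, if anything falls off the work surface, if the arm or the gripper's body presses on something with over 40 N, if the wrist force passes 120 N, or if a joint passes its speed limit or range.

## Working session

There is one attempt and no reset: what is moved stays moved. The work goes in short steps, Python scripts to look and compute and a tool call to move; the robot and the scene stay as the last step left them, time stands still between calls to the robot, and variables do not carry over. Pictures are saved under pics/ and viewed, at most 14 in all, crops included, and the job is handed in when it is done.

Besides the shell and the picture viewer there is one more tool, called after "Request:" by a JSON object that holds its "fn" and its "kwargs". drive_tool: Moves the arm, as the interface text tells. Its arguments: {"type":"object","properties":{"motion":{"type":"array"}},"required":["motion"]}

```bash
mkdir -p pics; ls; python3 - <<'E'
from cell import monitor,cams,ctrl
import cv2,numpy as np
s=monitor.read_state()
for k in('clock','eef_pos','tool_rot','force','width'):print(k,s[k])
for n in('scene','top','wrist'):
    d=cams.get_image(n);cv2.imwrite(f'pics/{n}0.png',d['color'])
    print(n,np.round(d['K'],1).tolist(),np.round(d['R'],3).tolist(),np.round(d['t'],1).tolist())
E
```

```text
pics
clock 0.0
eef_pos [ 147.33549185 -632.42523367  230.39418843]
tool_rot [-3.13968003e+00  9.75543196e-06  2.28855587e-01]
force [-0.08462861  0.16556128  0.81354958]
width 85.42767561805276
scene [[402.7, 0.0, 319.6], [0.0, 402.7, 198.7], [0.0, 0.0, 1.0]] [[-0.728, -0.685, 0.021], [-0.461, 0.466, -0.755], [0.508, -0.56, -0.655]] [327.4, 286.9, 850.0]
top [[452.7, 0.0, 327.3], [0.0, 452.7, 198.4], [0.0, 0.0, 1.0]] [[0.01, -1.0, -0.013], [-0.995, -0.008, -0.101], [0.101, 0.014, -0.995]] [-0.0, 461.2, 1308.6]
wrist [[281.6, 0.0, 316.7], [0.0, 281.6, 200.1], [0.0, 0.0, 1.0]] [[0.227, -0.974, -0.001], [-0.929, -0.217, 0.3], [-0.292, -0.067, -0.954]] [-650.8, -39.5, 379.0]
```

View pics/scene0.png

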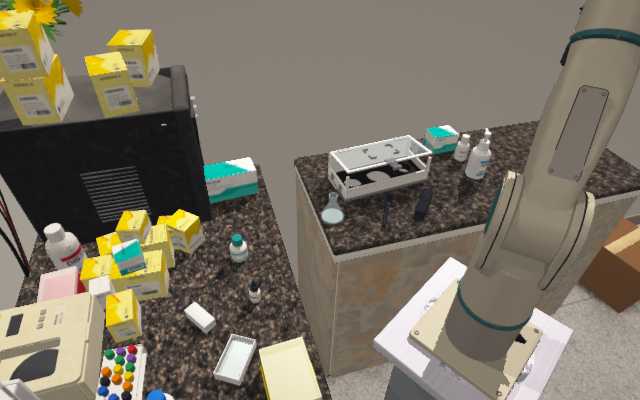

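View pics/top0.png

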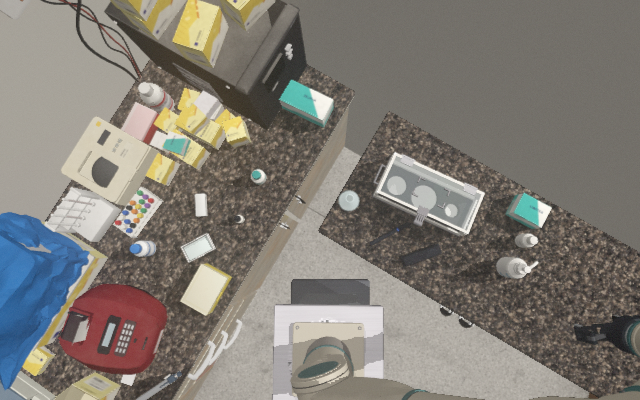

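The scene view shows the right-hand bench with the case around (380,165) and the flask at (332,210). The bottle (238,248), dropper (254,292) and slide box (200,317) are on the left bench. In the top view I read the case centre at (430,195), tab (420,213), flask (348,200), bottle (259,177), dropper (238,219) and box (201,205).

```bash
cat > h.py <<'E'
import cv2,numpy as np
from cell import monitor,cams,ctrl
def snap(n,f=None):
    d=cams.get_image(n)
    if f: cv2.imwrite(f'pics/{f}.png',d['color']); np.savez(f'pics/{f}.npz',**{k:np.array(d[k]) for k in('color','K','R','t')})
    return d
def load(f): return dict(np.load(f'pics/{f}.npz'))
def ray(d,p):
    K,R,t=map(np.array,(d['K'],d['R'],d['t']))
    c=-R.T@t; v=R.T@np.linalg.inv(K)@np.array([p[0],p[1],1.]); return c,v/np.linalg.norm(v)
def onz(d,p,z):
    c,v=ray(d,p); return c+v*(z-c[2])/v[2]
def tri(*dp):
    A=np.zeros((3,3));b=np.zeros(3);L=[]
    for d,p in dp:
        c,v=ray(d,p);P=np.eye(3)-np.outer(v,v);A+=P;b+=P@c;L.append((c,v))
    X=np.linalg.solve(A,b); return X,[float(np.linalg.norm(np.cross(X-c,v))) for c,v in L]
def proj(d,X):
    q=d['K']@(d['R']@np.array(X,float)+d['t']); return q[:2]/q[2]
def go(x,y,z,yaw=None):
    s=monitor.read_state(); p=np.array(s['eef_pos']); w=s['tool_rot'][2]
    D=np.array([x,y,z])-p
    f=lambda w:np.round([(D[0]*np.cos(w)+D[1]*np.sin(w)),(D[0]*np.sin(w)-D[1]*np.cos(w)),-D[2]],1)
    print('at',np.round(p,1),'yaw',round(w,4),'clk',round(s['clock'],2),'w',round(s['width'],1))
    print('shift now mm',f(w), 'norm',round(np.linalg.norm(D),1))
    if yaw is not None: print('twist',round((w-yaw+np.pi)%(2*np.pi)-np.pi,4),'shift after twist',f(yaw))
E
python3 - <<'E'
from h import *
t=snap('top','t1');s=snap('scene','s1')
for n,a,b,z in(('case',(430,195),(380,165),90),('flask',(348,200),(332,212),40),('bottle',(259,175),(238,242),60),('drop',(238,218),(254,291),40),('box',(201,205),(200,317),26),('tab',(420,214),None,91)):
    print(n,np.round(onz(t,a,z),0), [np.round(q,1) for q in tri((t,a),(s,b))] if b else '')
c=t['color'];s=s['color']
A=cv2.resize(c[135:255,330:500],None,fx=2.35,fy=2.35,interpolation=2);B=cv2.resize(c[160:260,180:310],None,fx=3,fy=3)
C=cv2.resize(s[120:240,310:450],None,fx=2.8,fy=2.8)
D=cv2.resize(cv2.imread('pics/wrist0.png'),(400,250))
o=np.zeros((600,800,3),np.uint8)
for i,(y,x) in zip((A,B,C,D),((0,0),(0,400),(300,0),(300,400))):
    i=i[:300 if y==0 else 300,:400];o[y:y+i.shape[0],x:x+i.shape[1]]=i
cv2.imwrite('pics/c1.png',o)
E
```

```text
case [ 466. -283.   90.] [array([ 472.1, -291.4,   47.4]), array([1.3, 1.3])]
flask [455. -56.  40.] [array([457.4, -57. ,  17.7]), array([0.1, 0.1])]
bottle [524. 201.  60.] [array([527. , 204.7,  46.1]), array([1.7, 1.7])]
drop [400. 262.  40.] [array([400.6, 264.3,  30.1]), array([0.3, 0.3])]
box [438. 376.  26.] [array([439.6, 379.3,  14.9]), array([0.5, 0.5])]
tab [ 413. -254.   91.]
```

View pics/c1.png

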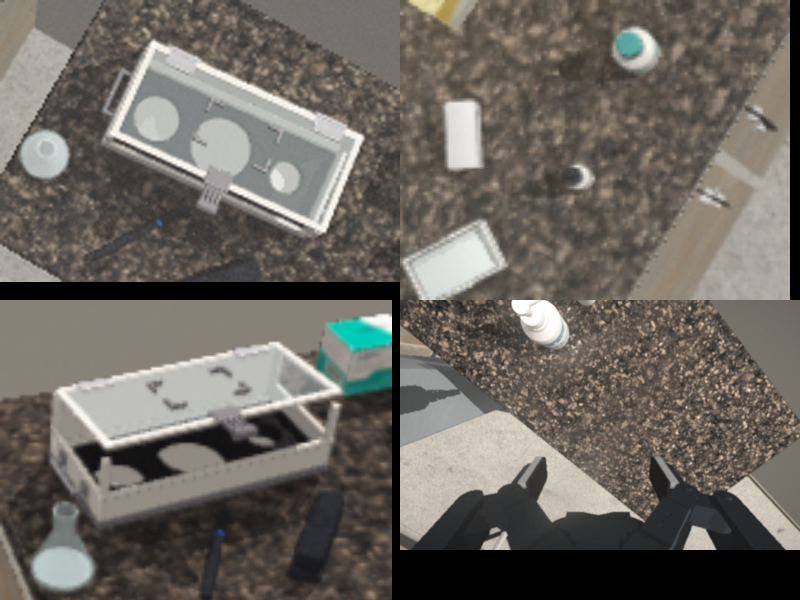

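The composite shows the flap slightly ajar. Along the case from its +y end the holes are medium, large (in the middle) and small, and the case yaw is about -0.4. I'll move over the case for wrist views.

Request:
{"fn": "drive_tool", "kwargs": {"motion": [{"fingers": 1,"linear": [0,0,-0.02],"twist": 0.125},{"fingers": 1,"linear": [0,0,-0.02],"twist": 0.125},{"fingers": 1,"linear": [0,0,-0.02],"twist": 0.125},{"fingers": 1,"linear": [0,0,-0.02],"twist": 0.125},{"fingers": 1,"linear": [0,0,-0.02],"twist": 0.125}]}}

```text
clock: 0.67
eef_pos: [147.5, -632.8, 332.1]
tool_rot: [-3.141, 0.0, -0.402]
force: [0.6, -0.3, -0.6]
width: 85.6
gripper_force: 0.0
```

Request:
{"fn": "drive_tool", "kwargs": {"motion": [{"fingers": 1,"linear": [0.014,-0.037,0],"twist": 0},{"fingers": 1,"linear": [0.014,-0.037,0],"twist": 0},{"fingers": 1,"linear": [0.014,-0.037,0],"twist": 0},{"fingers": 1,"linear": [0.014,-0.037,0],"twist": 0},{"fingers": 1,"linear": [0.014,-0.037,0],"twist": 0}]}}

```text
clock: 1.08
eef_pos: [284.4, -487.8, 331.3]
tool_rot: [-3.141, -0.0, -0.396]
force: [0.8, -0.6, 0.0]
width: 85.3
gripper_force: 0.0
```

Request:
{"fn": "drive_tool", "kwargs": {"motion": [{"fingers": 1,"linear": [0.014,-0.037,0],"twist": 0},{"fingers": 1,"linear": [0.014,-0.037,0],"twist": 0},{"fingers": 1,"linear": [0.014,-0.037,0],"twist": 0},{"fingers": 1,"linear": [0.014,-0.037,0],"twist": 0},{"fingers": 1,"linear": [0.014,-0.037,0],"twist": 0}]}}

```text
clock: 1.5
eef_pos: [420.4, -344.1, 331.5]
tool_rot: [-3.142, -0.0, -0.396]
force: [0.6, -0.5, 0.4]
width: 85.4
gripper_force: 0.0
```

Request:
{"fn": "drive_tool", "kwargs": {"motion": [{"fingers": 1,"linear": [0,0,0.02],"twist": 0},{"fingers": 1,"linear": [0,0,0.02],"twist": 0},{"fingers": 1,"linear": [0,0,0],"twist": 0}]}}

```text
clock: 1.75
eef_pos: [418.2, -343.3, 288.1]
tool_rot: [-3.14, 0.007, -0.394]
force: [-0.5, -0.1, -0.9]
width: 85.5
gripper_force: 0.0
```

```bash
python3 - <<'E'
from h import *
d=snap('wrist','w1'); go(470,-287,230,-.396)
E
```

```text
at [ 418.4 -344.7  289.9] yaw -0.3957 clk 1.8 w 85.5
shift now mm [ 25.4 -73.1  59.9] norm 97.8
twist 0.0003 shift after twist [ 25.3 -73.1  59.9]
```

Request:
{"fn": "drive_tool", "kwargs": {"motion": [{"fingers": 1,"linear": [0.01,-0.03,0.01],"twist": 0},{"fingers": 1,"linear": [0.01,-0.03,0.01],"twist": 0},{"fingers": 1,"linear": [0.01,-0.03,0.01],"twist": 0},{"fingers": 1,"linear": [0.01,-0.03,0.01],"twist": 0},{"fingers": 1,"linear": [0,0,0],"twist": 0}]}}

```text
clock: 2.22
eef_pos: [507.0, -243.9, 250.6]
tool_rot: [-3.136, -0.0, -0.388]
force: [0.8, 0.8, 1.0]
width: 85.6
gripper_force: 0.0
```

```bash
python3 - <<'E'
from h import *
d=snap('wrist','w2'); go(470,-287,230,-.396)
a=load('w1')['color'];b=d['color']
cv2.imwrite('pics/c2.png',np.vstack([a[:300],b[:300]]))
E
```

```text
at [ 505.  -247.3  251.4] yaw -0.3907 clk 2.27 w 85.6
shift now mm [-17.2  50.   21.4] norm 57.0
twist 0.0053 shift after twist [-17.   50.1  21.4]
```

View pics/c2.png

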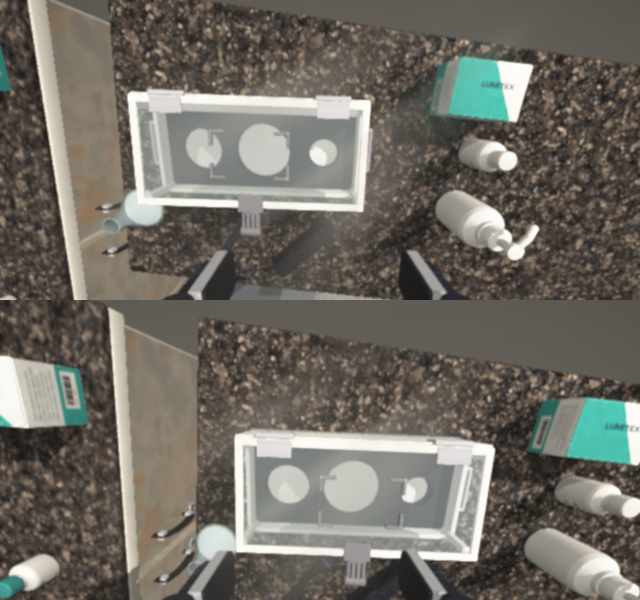

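Both wrist views show the case; in w1 the flap corners are near (130,94), (370,101), (139,205) and (362,210), and the tab tip is at (251,235). In w2 the tab tip is at (356,284). The holes run medium, large, small from left to right.

```bash
python3 - <<'E'
from h import *
a=load('w1');b=load('w2')
pts={'TL':((130,94),(236,135)),'TR':((370,101),(492,145)),'BL':((139,205),(240,250)),'BR':((362,210),(478,258)),'tabtip':((251,235),(356,284)),'tabbase':((251,207),(357,255)),
'med':((203,147),(288,184)),'lar':((264,150),(351,187)),'sml':((323,153),(413,190)),'flaskrim':((112,227),None)}
# tab by grey-purple mask, light discs by brightness
for n,d,r in(('w1',a,(130,90,380,245)),('w2',b,(230,130,500,292))):
    im=d['color'][r[1]:r[3],r[0]:r[2]]
    hsv=cv2.cvtColor(im,cv2.COLOR_BGR2HSV)
    wm=((hsv[...,2]>205)&(hsv[...,1]<40)).astype(np.uint8)
    k=cv2.connectedComponentsWithStats(wm)[2:]
    i=1+np.argmax(k[0][1:,4]); print(n,'white',k[0][i]+[r[0],r[1],0,0,0])
    lab=cv2.connectedComponents(wm)[1]
    c=cv2.findContours((lab==i).astype(np.uint8),0,2)[0][0]
    h=cv2.convexHull(c);q=cv2.approxPolyDP(h,6,True)[:,0]+[r[0],r[1]];print(q.tolist())
    g=im.astype(int); pm=((g[...,0]>g[...,1]+3)&(g[...,2]>g[...,1]+3)&(g[...,1]>90)&(g[...,1]<200)).astype(np.uint8)
    st=cv2.connectedComponentsWithStats(pm)
    for s,ce in zip(st[2][1:],st[3][1:]):
        if s[4]>30: print('purp',(s+[r[0],r[1],0,0,0]).tolist(),np.round(ce+[r[0],r[1]],1))
R={}
for k,(p,q) in pts.items():
    if q is None: continue
    X,e=tri((a,p),(b,q));R[k]=X;print(k,np.round(X,1),np.round(e,1))
print('lens',[round(float(np.linalg.norm(R[i]-R[j])),1) for i,j in(('TL','TR'),('BL','BR'),('TL','BL'),('TR','BR'))])
v=R['BL']-R['BR'];print('yaw',np.arctan2(-v[0],v[1])); v=R['TL']-R['TR'];print('yaw',np.arctan2(-v[0],v[1]))
E
```

```text
w1 white [ 130   90  241  133 7036]
[[130, 92], [369, 100], [362, 210], [131, 218]]
w2 white [ 230  131  265  130 7711]
[[235, 135], [491, 145], [476, 260], [230, 249]]
TL [ 588.2 -184.6   86.1] [0.9 0.9]
TR [ 475.4 -435.2   85.8] [0.3 0.3]
BL [ 472.1 -136.4  108. ] [1.9 1.9]
BR [ 363.5 -381.8  109.8] [1.3 1.3]
tabtip [ 385.6 -244.   112.6] [0.6 0.6]
tabbase [ 416.4 -257.4  105.2] [0.3 0.3]
med [ 505.4 -201.2   15. ] [0.4 0.4]
lar [ 467.1 -280.4    9.8] [0.4 0.4]
sml [ 429.6 -359.7    9. ] [0.1 0.1]
lens [274.8, 268.3, 127.6, 126.3]
yaw -0.41674005654071444
yaw -0.42306459683826736
```

Request:
{"fn": "drive_tool", "kwargs": {"motion": [{"fingers": 0.7,"linear": [-0.033,0.015,0.01],"twist": 0.03},{"fingers": 0.7,"linear": [-0.033,0.015,0.02],"twist": 0},{"fingers": 0.7,"linear": [-0.033,0.015,0.03],"twist": 0},{"fingers": 0.7,"linear": [0,0,0.03],"twist": 0},{"fingers": 0.7,"linear": [0,0,0.02],"twist": 0}]}}

```text
clock: 2.68
eef_pos: [395.0, -253.5, 144.6]
tool_rot: [3.14, 0.0, -0.432]
force: [0.5, -0.9, 1.1]
width: 60.0
gripper_force: 0.0
```

```bash
python3 - <<'E'
from h import *
w=snap('wrist','w3');s=snap('scene'); go(395.5,-248.5,92,-.42)
print(proj(w,[395.5,-248.5,110]))
cv2.imwrite('pics/c3.png',np.hstack([w['color'][:,150:500],cv2.resize(s['color'][110:250,300:440],(400,400))]))
E
```

```text
at [ 395.8 -252.6  143.6] yaw -0.4294 clk 2.78 w 59.8
shift now mm [-1.9 -3.6 51.6] norm 51.8
twist -0.0094 shift after twist [-1.9 -3.6 51.6]
[307.53183339 232.87624751]
```

View pics/c3.png

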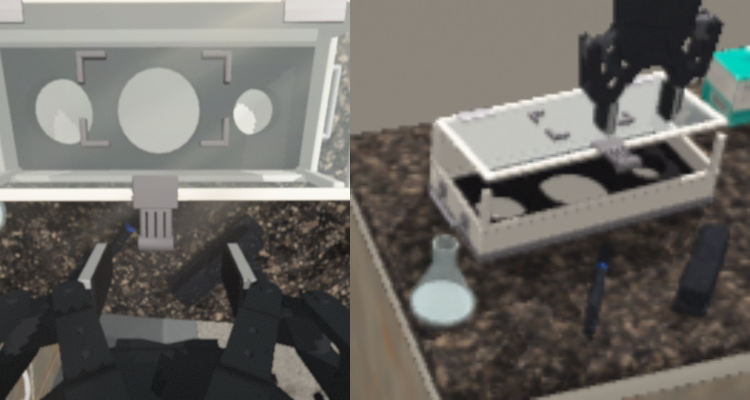

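The tab sits at pixel columns 288–324 in the wrist view, centred near 306 against 316 for the fingers. That agrees with the -4 mm shift in tool y that I computed.

Request:
{"fn": "drive_tool", "kwargs": {"motion": [{"fingers": 0.6,"linear": [-0.002,-0.004,0.015],"twist": -0.01},{"fingers": 0.6,"linear": [0,0,0.02],"twist": 0},{"fingers": 0.6,"linear": [0,0,0.016],"twist": 0},{"fingers": 0,"linear": [0,0,0],"twist": 0},{"fingers": 0,"linear": [0,0,0],"twist": 0}]}}

```text
clock: 3.2
eef_pos: [398.4, -248.3, 94.8]
tool_rot: [3.141, -0.001, -0.417]
force: [0.0, -0.1, 0.7]
width: 27.8
gripper_force: 0.0
```

Request:
{"fn": "drive_tool", "kwargs": {"motion": [{"fingers": 0,"linear": [0,0,0],"twist": 0},{"fingers": 0,"linear": [0,0,0],"twist": 0},{"fingers": 0,"linear": [0,0,0],"twist": 0}]}}

```text
clock: 3.45
eef_pos: [399.0, -247.0, 95.0]
tool_rot: [-3.141, -0.002, -0.416]
force: [1.2, 4.5, 0.8]
width: 20.9
gripper_force: 58.6
```

Request:
{"fn": "drive_tool", "kwargs": {"motion": [{"fingers": 0.4,"linear": [0,0,0],"twist": 0},{"fingers": 0.4,"linear": [0,0,0],"twist": 0},{"fingers": 0.4,"linear": [-0.005,-0.001,-0.005],"twist": 0},{"fingers": 0.4,"linear": [0,0,0],"twist": 0},{"fingers": 0,"linear": [0,0,0],"twist": 0}]}}

```text
clock: 3.87
eef_pos: [393.4, -244.4, 99.2]
tool_rot: [3.141, -0.0, -0.417]
force: [0.9, 4.2, 1.5]
width: 23.6
gripper_force: 12.4
```

Request:
{"fn": "drive_tool", "kwargs": {"motion": [{"fingers": 0,"linear": [0,0,0],"twist": 0},{"fingers": 0,"linear": [0,0,0],"twist": 0},{"fingers": 0,"linear": [0,0,0],"twist": 0},{"fingers": 0,"linear": [0,0,0],"twist": 0}]}}

```text
clock: 4.2
eef_pos: [393.3, -244.3, 98.6]
tool_rot: [3.141, 0.001, -0.416]
force: [-1.6, -0.3, 1.2]
width: 22.1
gripper_force: 58.7
```

Request:
{"fn": "drive_tool", "kwargs": {"motion": [{"fingers": 0,"linear": [0.004,0,-0.018],"twist": 0},{"fingers": 0,"linear": [0.006,0,-0.017],"twist": 0},{"fingers": 0,"linear": [0.008,0,-0.016],"twist": 0},{"fingers": 0,"linear": [0.01,0,-0.015],"twist": 0},{"fingers": 0,"linear": [0.012,0,-0.014],"twist": 0}]}}

```text
clock: 4.62
eef_pos: [429.3, -260.7, 179.1]
tool_rot: [3.141, 0.002, -0.417]
force: [0.8, -2.8, -7.7]
width: 21.6
gripper_force: 58.9
```

Request:
{"fn": "drive_tool", "kwargs": {"motion": [{"fingers": 0,"linear": [0.013,0,-0.012],"twist": 0},{"fingers": 0,"linear": [0.015,0,-0.011],"twist": 0},{"fingers": 0,"linear": [0.016,0,-0.009],"twist": 0},{"fingers": 0,"linear": [0.017,0,-0.007],"twist": 0},{"fingers": 0,"linear": [0.018,0,-0.005],"twist": 0}]}}

```text
clock: 5.03
eef_pos: [500.4, -293.1, 223.9]
tool_rot: [3.14, 0.004, -0.417]
force: [-5.0, -0.1, 7.9]
width: 20.1
gripper_force: 58.2
```

Request:
{"fn": "drive_tool", "kwargs": {"motion": [{"fingers": 0,"linear": [0.018,0,-0.003],"twist": 0},{"fingers": 0,"linear": [0.018,0,-0.001],"twist": 0},{"fingers": 0,"linear": [0.01,0,0.001],"twist": 0},{"fingers": 0,"linear": [0,0,0],"twist": 0},{"fingers": 0,"linear": [0,0,0],"twist": 0}]}}

```text
clock: 5.45
eef_pos: [546.9, -314.2, 228.5]
tool_rot: [3.139, -0.008, -0.417]
force: [-0.4, -2.6, 12.2]
width: 17.9
gripper_force: 58.9
```

```bash
python3 - <<'E'
from h import *
s=snap('scene'); t=snap('top','t4');go(0,0,0)
cv2.imwrite('pics/c4.png',np.hstack([cv2.resize(t['color'][140:260,330:500],(425,300)),cv2.resize(s['color'][90:250,290:450],(300,300))]))
E
```

```text
at [ 546.4 -314.   228.6] yaw -0.4175 clk 5.55 w 18.2
shift now mm [-626.8  -65.5  228.6] norm 670.4
```

View pics/c4.png

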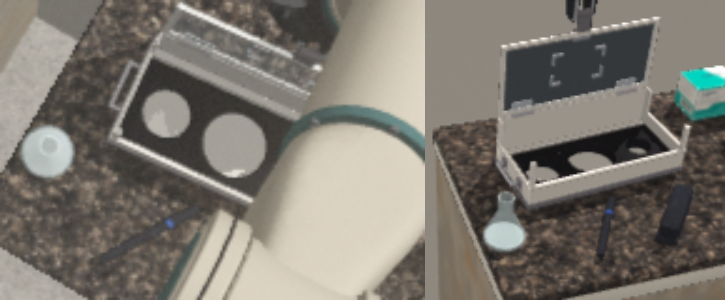

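The flap is upright at about 1.6 in the scene crop, and the medium and large holes are open to view from the top. I'll release the tab, rise and go to the flask.

Request:
{"fn": "drive_tool", "kwargs": {"motion": [{"fingers": 0.5,"linear": [0,0,0],"twist": 0},{"fingers": 0.5,"linear": [0,0,0],"twist": 0},{"fingers": 0.5,"linear": [0,0,0],"twist": 0},{"fingers": 0.5,"linear": [0,0,-0.035],"twist": 0},{"fingers": 0.5,"linear": [0,0,-0.03],"twist": 0}]}}

```text
clock: 5.97
eef_pos: [543.6, -309.8, 289.6]
tool_rot: [-3.141, 0.005, -0.416]
force: [0.5, -0.1, 0.3]
width: 42.5
gripper_force: 0.0
```

Request:
{"fn": "drive_tool", "kwargs": {"motion": [{"fingers": 0.7,"linear": [-0.027,-0.026,0],"twist": 0},{"fingers": 0.7,"linear": [-0.027,-0.026,0],"twist": 0},{"fingers": 0.7,"linear": [-0.027,-0.026,0],"twist": 0},{"fingers": 0.7,"linear": [-0.027,-0.026,0],"twist": 0},{"fingers": 0.7,"linear": [-0.027,-0.026,0],"twist": 0}]}}

```text
clock: 6.38
eef_pos: [472.5, -135.6, 290.3]
tool_rot: [-3.141, 0.001, -0.416]
force: [1.1, 0.1, -0.3]
width: 59.5
gripper_force: 0.0
```

```bash
python3 - <<'E'
from h import *
snap('wrist','w5');go(455,-57,190)
E
```

```text
at [ 469.4 -127.2  289.9] yaw -0.4081 clk 6.43 w 59.6
shift now mm [-41.1 -58.7  99.9] norm 123.0
```

Request:
{"fn": "drive_tool", "kwargs": {"motion": [{"fingers": 0.7,"linear": [-0.025,-0.03,0.02],"twist": 0},{"fingers": 0.7,"linear": [-0.025,-0.03,0.025],"twist": 0},{"fingers": 0.7,"linear": [0,-0.03,0.025],"twist": 0},{"fingers": 0.7,"linear": [0,0,0.02],"twist": 0},{"fingers": 0.7,"linear": [0,0,0],"twist": 0}]}}

```text
clock: 6.85
eef_pos: [463.6, -38.4, 201.1]
tool_rot: [3.14, 0.007, -0.412]
force: [-1.2, 0.1, 0.3]
width: 59.9
gripper_force: 0.0
```

```bash
python3 - <<'E'
from h import *
b=snap('wrist','w6');go(455,-57,190)
a=load('w5')
print([np.round(proj(d,[456,-57,78])) for d in(a,b)])
cv2.imwrite('pics/c5.png',np.vstack([a['color'][:300],b['color'][:300]]))
E
```

```text
at [464.5 -40.1 202.7] yaw -0.4145 clk 6.9 w 59.7
shift now mm [-1.8 19.3 12.7] norm 23.2
[array([267., 209.]), array([335., 193.])]
```

View pics/c5.png

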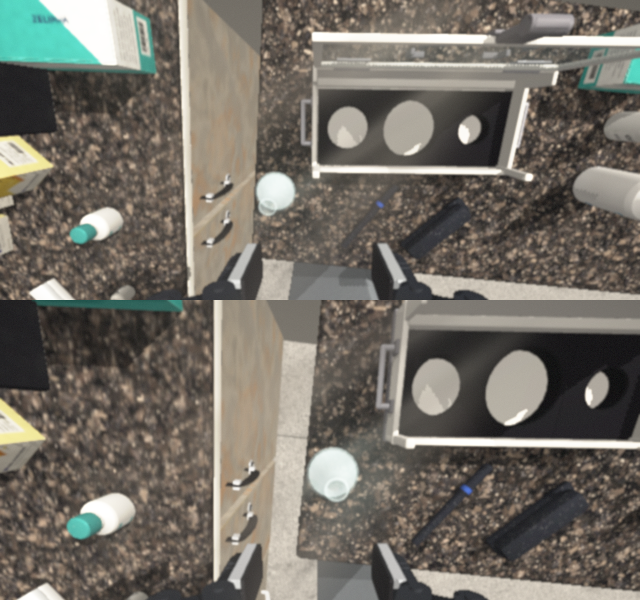

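Both wrist views show the flask rim at (268,209) in w5 and (336,189) in w6. The holes are near (347,127), (409,128), (469,129) in w5 and (436,87), (517,87), (598,90) in w6. The bottle cap is near (81,235) and (84,226).

```bash
python3 - <<'E'
from h import *
a=load('w5');b=load('w6')
def hole(d,p):
    g=cv2.cvtColor(d['color'],cv2.COLOR_BGR2GRAY); m=(g>95).astype(np.uint8)
    lab=cv2.connectedComponents(m)[1]; l=lab[p[1],p[0]]
    c=max(cv2.findContours((lab==l).astype(np.uint8),0,2)[0],key=len)
    return cv2.fitEllipse(cv2.convexHull(c))
for n,p,q in(('med',(347,127),(436,87)),('lar',(409,128),(517,87)),('sml',(465,129),(594,92))):
    e,f=hole(a,p),hole(b,q)
    X,r=tri((a,e[0]),(b,f[0]))
    print(n,np.round(e[0]+e[1],1),np.round(f[0]+f[1],1),np.round(X,1),np.round(r,1),'z25',np.round(onz(a,e[0],25)[:2],1),np.round(onz(b,f[0],25)[:2],1))
for n,p,q in(('rim',(268,209),(336,189)),('base',(275.5,191),(332.5,174)),('cap',(81,235),(82,227)),('caseFL',(314,172),(396,140))):
    X,r=tri((a,p),(b,q));print(n,np.round(X,1),np.round(r,1),np.round(onz(b,q,{'rim':78,'base':10,'cap':68,'caseFL':88}[n]),1))
E
```

```text
med [347.4 127.5  40.7  43.2] [435.4  86.3  47.6  58.2] [ 504.7 -200.1   12.2] [0.2 0.2] z25 [ 505.6 -199.2] [ 506.1 -195.1]
lar [326.2 148.  397.  679.2] [515.8  87.2  58.4  77.2] [ 509.5 -163.3  196.9] [3.6 3.6] z25 [ 491.4 -160.7] [ 471.4 -272.5]
sml [468.7 129.4  21.7  29.8] [596.1  89.7  21.6  36.3] [ 431.8 -358.9   14.9] [0.1 0.1] z25 [ 434.4 -354.3] [ 435.1 -350. ]
rim [456.9 -58.7  76. ] [2. 2.] [459.5 -59.1  78. ]
base [457.6 -59.3  -0.6] [0.8 0.8] [459.2 -59.5  10. ]
cap [526.4 172.4  98.1] [0.2 0.2] [525.5 202.5  68. ]
caseFL [ 473.8 -133.2   53.2] [1.9 1.9] [ 482.8 -125.7   88. ]
```

Request:
{"fn": "drive_tool", "kwargs": {"motion": [{"fingers": 0.7,"linear": [0.001,0.02,0.03],"twist": 0},{"fingers": 0.7,"linear": [0,0,0.035],"twist": 0},{"fingers": 0.7,"linear": [0,0,0.035],"twist": 0},{"fingers": 0.7,"linear": [0,0,0.03],"twist": 0},{"fingers": 0.7,"linear": [0,0,0],"twist": 0}]}}

```text
clock: 7.32
eef_pos: [456.2, -60.6, 70.9]
tool_rot: [3.138, 0.007, -0.419]
force: [0.3, -0.5, 0.1]
width: 59.7
gripper_force: 0.0
```

```bash
python3 - <<'E'
from h import *
go(457.5,-59,54,-.42)
b=snap('wrist','w7');cv2.imwrite('pics/c6.png',b['color'][100:,100:540])
E
```

```text
at [456.2 -60.6  70.9] yaw -0.4186 clk 7.32 w 59.7
shift now mm [ 0.5 -2.  16.9] norm 17.1
twist 0.0014 shift after twist [ 0.5 -2.  16.9]
```

View pics/c6.png

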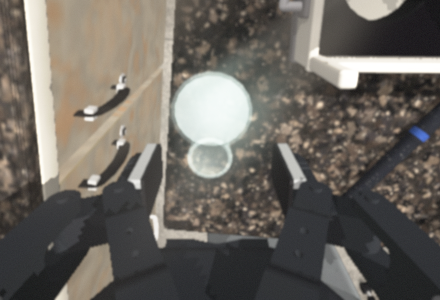

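The rim is at wrist pixel (310,258), nearly midway between the fingertips, whose centre is at column 317.

```bash
python3 - <<'E'
from h import *
b=load('w7');X=onz(b,(310,258),78);print(X, proj(b,[456.2,-60.6,75]));go(X[0],X[1],54)
E
```

```text
[459.22677388 -59.48098425  78.        ] [314.21968918 258.9912839 ]
at [457.5 -60.6  73.2] yaw -0.4184 clk 7.37 w 59.9
shift now mm [ 1.2 -1.7 19.2] norm 19.3
```

Request:
{"fn": "drive_tool", "kwargs": {"motion": [{"fingers": 0.7,"linear": [0.001,-0.002,0.019],"twist": 0},{"fingers": 0.7,"linear": [0,0,0],"twist": 0},{"fingers": 0,"linear": [0,0,0],"twist": 0},{"fingers": 0,"linear": [0,0,0],"twist": 0},{"fingers": 0,"linear": [0,0,0],"twist": 0}]}}

```text
clock: 7.78
eef_pos: [461.6, -58.2, 57.0]
tool_rot: [-3.141, -0.003, -0.417]
force: [0.2, -0.3, 1.2]
width: 24.2
gripper_force: 1.9
```

Request:
{"fn": "drive_tool", "kwargs": {"motion": [{"fingers": 0,"linear": [0,0,0],"twist": 0},{"fingers": 0,"linear": [0,0,0],"twist": 0},{"fingers": 0,"linear": [0,0,0],"twist": 0},{"fingers": 0,"linear": [0,0,-0.01],"twist": 0},{"fingers": 0,"linear": [0,0,-0.015],"twist": 0}]}}

```text
clock: 8.2
eef_pos: [459.9, -57.9, 80.9]
tool_rot: [3.141, 0.001, -0.416]
force: [-0.0, -0.4, -0.5]
width: 21.2
gripper_force: 58.9
```

Request:
{"fn": "drive_tool", "kwargs": {"motion": [{"fingers": 0,"linear": [0,0,-0.02],"twist": 0},{"fingers": 0,"linear": [0,0,-0.025],"twist": 0},{"fingers": 0,"linear": [0,0,-0.025],"twist": 0},{"fingers": 0,"linear": [0,0,-0.015],"twist": 0},{"fingers": 0,"linear": [0,0,0],"twist": 0}]}}

```text
clock: 8.62
eef_pos: [462.7, -58.1, 169.3]
tool_rot: [-3.139, -0.007, -0.416]
force: [0.4, -1.3, -1.1]
width: 21.4
gripper_force: 58.9
```

```bash
python3 - <<'E'
from h import *
go(469.5,-281.5,164,-.425)
E
```

```text
at [462.7 -58.1 169.3] yaw -0.4163 clk 8.62 w 21.4
shift now mm [ 96.6 201.6   5.3] norm 223.6
twist 0.0087 shift after twist [ 98.3 200.7   5.3]
```

Request:
{"fn": "drive_tool", "kwargs": {"motion": [{"fingers": 0,"linear": [0.006,0.012,0],"twist": 0},{"fingers": 0,"linear": [0.012,0.025,0],"twist": 0},{"fingers": 0,"linear": [0.015,0.03,0],"twist": 0},{"fingers": 0,"linear": [0.015,0.033,0],"twist": 0},{"fingers": 0,"linear": [0.015,0.033,0],"twist": 0}]}}

```text
clock: 9.03
eef_pos: [463.9, -205.9, 165.3]
tool_rot: [-3.141, 0.001, -0.415]
force: [0.8, 0.4, -0.4]
width: 21.1
gripper_force: 58.9
```

Request:
{"fn": "drive_tool", "kwargs": {"motion": [{"fingers": 0,"linear": [0.015,0.03,0],"twist": 0},{"fingers": 0,"linear": [0.012,0.025,0],"twist": 0},{"fingers": 0,"linear": [0.007,0.013,0],"twist": 0.005},{"fingers": 0,"linear": [0,0,0],"twist": 0},{"fingers": 0,"linear": [0,0,0],"twist": 0}]}}

```text
clock: 9.45
eef_pos: [467.5, -280.4, 165.0]
tool_rot: [-3.141, 0.001, -0.422]
force: [-0.7, 0.5, -0.7]
width: 21.1
gripper_force: 58.9
```

```bash
python3 - <<'E'
from h import *
go(469.5,-281.5,62,-.425)
b=snap('wrist','w8')
for y in(-88,0,88):
  X=[469.5+.412*y,-281.5+.911*y,25];print(np.round(proj(b,X)))
t=snap('top','t8');print(np.round(proj(t,[469.5,-281.5,25])-[330,140],1))
s=snap('scene')
cv2.imwrite('pics/c7.png',np.vstack([b['color'][:300],np.hstack([cv2.resize(t['color'][150:240,360:500],(400,257)),cv2.resize(s['color'][110:210,300:440],(240,171),).repeat(1,0)[:257] if 0 else cv2.resize(s['color'][100:203,310:406],(240,257))])]))
E
```

```text
at [ 467.5 -280.4  165. ] yaw -0.4223 clk 9.45 w 21.1
shift now mm [  2.3   0.2 103. ] norm 103.0
twist 0.0027 shift after twist [  2.3   0.2 103. ]
[400. 188.]
[315. 187.]
[230. 187.]
[94.7 56.3]
```

View pics/c7.png

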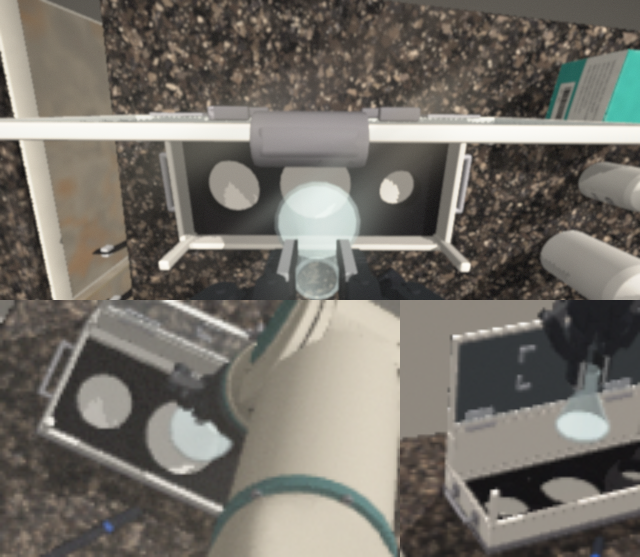

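The wrist view shows the medium hole at (234,186) and the small at (397,187), against predictions of (230,187) and (400,188), so the case pose holds. The tab is very close to the camera, so I'm checking whether the tool can be turned by pi to keep the camera clear of the flap.

```bash
python3 - <<'E'
from h import *
print(np.round(monitor.read_state()['qpos'],3))
b=load('w8');t=load('t8')
K,R,tt=b['K'],b['R'],b['t'];c=-R.T@tt;print('cam',c, 'top px',proj(t,c), 'tab px',proj(t,[546,-314,248]),'crop of cam',(proj(t,c)-[360,150])*400/140)
E
```

```text
[ 0.448  0.566  0.056  1.881 -0.049  0.697 -1.456]
cam [ 537.63304621 -313.25939056  307.04718932] top px [462.43064225 154.49969581] tab px [455.85039339 155.88978948] crop of cam [292.65897785  12.85627374]
```

Request:
{"fn": "drive_tool", "kwargs": {"motion": [{"fingers": 0,"linear": [0,0,0],"twist": -0.12},{"fingers": 0,"linear": [0,0,0],"twist": -0.12},{"fingers": 0,"linear": [0,0,0],"twist": -0.12},{"fingers": 0,"linear": [0,0,0],"twist": -0.12},{"fingers": 0,"linear": [0,0,0],"twist": -0.12}]}}

```text
clock: 10.02
eef_pos: [468.3, -278.9, 165.4]
tool_rot: [-3.141, 0.0, 0.188]
force: [-0.4, -0.1, 0.1]
width: 21.3
gripper_force: 58.9
```

Request:
{"fn": "drive_tool", "kwargs": {"motion": [{"fingers": 0,"linear": [0,0,0],"twist": -0.12},{"fingers": 0,"linear": [0,0,0],"twist": -0.12},{"fingers": 0,"linear": [0,0,0],"twist": -0.12},{"fingers": 0,"linear": [0,0,0],"twist": -0.12},{"fingers": 0,"linear": [0,0,0],"twist": -0.12}]}}

```text
clock: 10.43
eef_pos: [468.2, -279.0, 165.5]
tool_rot: [-3.141, -0.0, 0.788]
force: [-0.7, 1.0, -0.7]
width: 21.0
gripper_force: 58.9
```

Request:
{"fn": "drive_tool", "kwargs": {"motion": [{"fingers": 0,"linear": [0,0,0],"twist": -0.12},{"fingers": 0,"linear": [0,0,0],"twist": -0.12},{"fingers": 0,"linear": [0,0,0],"twist": -0.12},{"fingers": 0,"linear": [0,0,0],"twist": -0.12},{"fingers": 0,"linear": [0,0,0],"twist": -0.12}]}}

```text
clock: 10.85
eef_pos: [468.2, -279.1, 165.5]
tool_rot: [-3.141, -0.0, 1.388]
force: [-1.4, 0.5, -1.1]
width: 21.2
gripper_force: 58.9
```

Request:
{"fn": "drive_tool", "kwargs": {"motion": [{"fingers": 0,"linear": [0,0,0],"twist": -0.12},{"fingers": 0,"linear": [0,0,0],"twist": -0.12},{"fingers": 0,"linear": [0,0,0],"twist": -0.12},{"fingers": 0,"linear": [0,0,0],"twist": -0.12},{"fingers": 0,"linear": [0,0,0],"twist": -0.12}]}}

```text
clock: 11.27
eef_pos: [468.2, -279.2, 165.5]
tool_rot: [-3.141, -0.0, 1.988]
force: [0.1, -0.1, -1.1]
width: 21.3
gripper_force: 58.9
```

Request:
{"fn": "drive_tool", "kwargs": {"motion": [{"fingers": 0,"linear": [0,0,0],"twist": -0.12},{"fingers": 0,"linear": [0,0,0],"twist": -0.12},{"fingers": 0,"linear": [0,0,0],"twist": -0.12},{"fingers": 0,"linear": [0,0,0],"twist": -0.12},{"fingers": 0,"linear": [0,0,0],"twist": -0.12}]}}

```text
clock: 11.68
eef_pos: [468.2, -279.3, 165.5]
tool_rot: [-3.141, -0.0, 2.588]
force: [0.8, -0.8, -1.1]
width: 21.4
gripper_force: 58.9
```

Request:
{"fn": "drive_tool", "kwargs": {"motion": [{"fingers": 0,"linear": [0,0,0],"twist": -0.12},{"fingers": 0,"linear": [0,0,0],"twist": -0.02},{"fingers": 0,"linear": [0,0,0],"twist": 0}]}}

```text
clock: 11.93
eef_pos: [468.1, -279.8, 165.3]
tool_rot: [3.141, -0.0, 2.719]
force: [0.4, -0.3, -0.8]
width: 21.8
gripper_force: 58.9
```

```bash
python3 - <<'E'
from h import *
go(469.5,-281.5,62,-.425+np.pi)
b=snap('wrist','w9')
for y in(-88,0,88):
  X=[469.5+.412*y,-281.5+.911*y,25];print(np.round(proj(b,X)))
print(np.round(monitor.read_state()['qpos'],3))
def hole(d,p):
    g=cv2.cvtColor(d['color'],cv2.COLOR_BGR2GRAY); m=(g>95).astype(np.uint8)
    lab=cv2.connectedComponents(m)[1]; l=lab[p[1],p[0]]
    c=max(cv2.findContours((lab==l).astype(np.uint8),0,2)[0],key=len)
    return cv2.fitEllipse(cv2.convexHull(c))
for y in(-88,88):
  p=proj(b,[469.5+.412*y,-281.5+.911*y,15]).astype(int); e=hole(b,p);print(np.round(e[0]+e[1]),np.round(onz(b,e[0],14),1))
E
```

```text
at [ 468.1 -279.8  165.3] yaw 2.7188 clk 11.93 w 21.8
shift now mm [ -2.   -1.  103.3] norm 103.3
twist 0.0022 shift after twist [ -2.   -1.  103.3]
[232. 190.]
[317. 190.]
[402. 191.]
[ 1.009  0.694 -0.829  1.864  0.657  0.882  1.002]
[236. 184.  32.  39.] [ 430.5 -358.9   14. ]
[ 569.  207.  401. 1399.] [603.2 -38.   14. ]
```

Request:
{"fn": "drive_tool", "kwargs": {"motion": [{"fingers": 0,"linear": [-0.001,0,0.02],"twist": 0},{"fingers": 0,"linear": [0,0,0.025],"twist": 0},{"fingers": 0,"linear": [0,0,0.025],"twist": 0},{"fingers": 0,"linear": [0,0,0.015],"twist": 0},{"fingers": 0,"linear": [0,0,0.01],"twist": 0}]}}

```text
clock: 12.4
eef_pos: [468.0, -280.7, 68.7]
tool_rot: [-3.141, -0.002, 2.717]
force: [0.1, -0.6, -0.0]
width: 21.2
gripper_force: 58.9
```

Request:
{"fn": "drive_tool", "kwargs": {"motion": [{"fingers": 0,"linear": [0,0,0.005],"twist": 0},{"fingers": 0,"linear": [0,0,0],"twist": 0}]}}

```text
clock: 12.57
eef_pos: [468.8, -280.9, 64.8]
tool_rot: [-3.142, -0.001, 2.718]
force: [0.3, -0.7, -1.9]
width: 21.2
gripper_force: 58.9
```

Request:
{"fn": "drive_tool", "kwargs": {"motion": [{"fingers": 0,"linear": [0,0,0.003],"twist": 0},{"fingers": 0,"linear": [0,0,0],"twist": 0}]}}

```text
clock: 12.73
eef_pos: [469.5, -281.5, 62.9]
tool_rot: [-3.142, 0.001, 2.718]
force: [0.8, -0.2, -0.7]
width: 21.0
gripper_force: 58.9
```

```bash
python3 - <<'E'
from h import *
print(np.round(monitor.read_state()['force'],1))
s=snap('scene','s10');w=snap('wrist','w10');go(469,-281,62)
cv2.imwrite('pics/c8.png',np.vstack([cv2.resize(s['color'][120:210,310:440],(520,360)),cv2.resize(w['color'][100:340,120:520],(400,240)).copy() if 0 else cv2.copyMakeBorder(w['color'][80:320,60:580],0,0,0,0,0)]))
E
```

```text
[ 0.8 -0.2 -0.7]
at [ 469.4 -281.6   63. ] yaw 2.7184 clk 12.83 w 21.5
shift now mm [0.6 0.4 1. ] norm 1.3
```

View pics/c8.png

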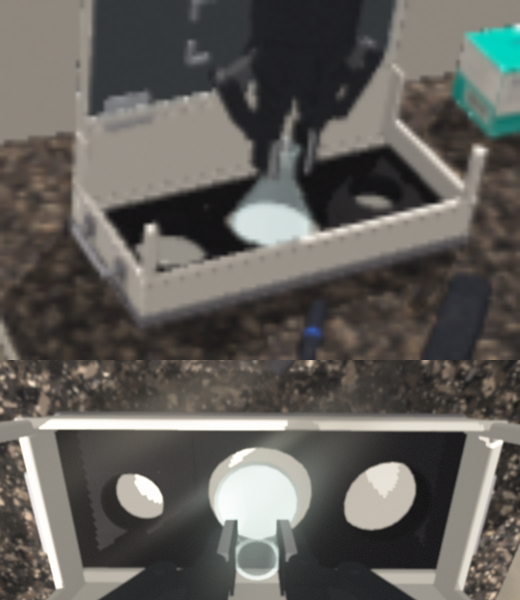

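The flask sits inside the large hole, with the hole centre at wrist-crop (261,490) and the flask base at (257,497). It has hardly touched down, so I lower a little more and release.

Request:
{"fn": "drive_tool", "kwargs": {"motion": [{"fingers": 0,"linear": [0,0,0.002],"twist": 0},{"fingers": 0,"linear": [0,0,0],"twist": 0}]}}

```text
clock: 13.0
eef_pos: [469.8, -281.6, 62.2]
tool_rot: [-3.141, 0.003, 2.719]
force: [-1.8, 0.8, 10.8]
width: 21.3
gripper_force: 60.2
```

Request:
{"fn": "drive_tool", "kwargs": {"motion": [{"fingers": 0,"linear": [0,0,0.002],"twist": 0},{"fingers": 0,"linear": [0,0,0],"twist": 0}]}}

```text
clock: 13.17
eef_pos: [469.8, -281.7, 62.1]
tool_rot: [-3.139, 0.003, 2.719]
force: [-7.4, 2.1, 29.0]
width: 21.4
gripper_force: 61.9
```

Request:
{"fn": "drive_tool", "kwargs": {"motion": [{"fingers": 0,"linear": [0,0,-0.003],"twist": 0},{"fingers": 0.5,"linear": [0,0,0],"twist": 0},{"fingers": 0.5,"linear": [0,0,0],"twist": 0},{"fingers": 0.5,"linear": [0,0,0],"twist": 0},{"fingers": 0.5,"linear": [0,0,-0.01],"twist": 0}]}}

```text
clock: 13.58
eef_pos: [467.6, -281.0, 69.9]
tool_rot: [3.141, -0.003, 2.719]
force: [0.8, -0.8, -0.2]
width: 42.5
gripper_force: 0.0
```

Request:
{"fn": "drive_tool", "kwargs": {"motion": [{"fingers": 0.5,"linear": [0,0,-0.025],"twist": 0},{"fingers": 0.5,"linear": [0,0,-0.035],"twist": 0},{"fingers": 0.5,"linear": [0,0,-0.035],"twist": 0},{"fingers": 0.5,"linear": [0,0,-0.035],"twist": 0},{"fingers": 0.7,"linear": [0,0,-0.025],"twist": 0}]}}

```text
clock: 14.0
eef_pos: [469.7, -281.0, 229.6]
tool_rot: [3.141, 0.003, 2.719]
force: [1.3, -0.6, 0.5]
width: 53.3
gripper_force: 0.0
```

Request:
{"fn": "drive_tool", "kwargs": {"motion": [{"fingers": 0.7,"linear": [0.01,0.033,0],"twist": 0},{"fingers": 0.7,"linear": [0.01,0.033,0],"twist": 0},{"fingers": 0.7,"linear": [0.01,0.033,0],"twist": 0},{"fingers": 0.7,"linear": [0.01,0.033,0],"twist": 0},{"fingers": 0.7,"linear": [0.01,0.033,0],"twist": 0}]}}

```text
clock: 14.42
eef_pos: [490.8, -108.8, 226.8]
tool_rot: [3.141, 0.0, 2.718]
force: [0.5, 0.5, 0.1]
width: 59.8
gripper_force: 0.0
```

Request:
{"fn": "drive_tool", "kwargs": {"motion": [{"fingers": 0.7,"linear": [0.01,0.033,0],"twist": 0},{"fingers": 0.7,"linear": [0.01,0.033,0],"twist": 0},{"fingers": 0.7,"linear": [0.01,0.033,0],"twist": 0},{"fingers": 0.7,"linear": [0.01,0.033,0],"twist": 0},{"fingers": 0.7,"linear": [0,0,0],"twist": 0}]}}

```text
clock: 14.83
eef_pos: [509.2, 35.6, 227.9]
tool_rot: [3.134, 0.0, 2.73]
force: [1.3, -0.2, 1.1]
width: 59.9
gripper_force: 0.0
```

```bash
python3 - <<'E'
from h import *
snap('wrist','w11');go(526,203,220);s=snap('scene','s11');t=snap('top','t11')
E
```

```text
at [508.8  31.5 227.3] yaw 2.7269 clk 14.88 w 59.9
shift now mm [ 53.4 163.9   7.3] norm 172.6
```

Request:
{"fn": "drive_tool", "kwargs": {"motion": [{"fingers": 0.7,"linear": [0.015,0.033,0],"twist": 0},{"fingers": 0.7,"linear": [0.015,0.033,0],"twist": 0},{"fingers": 0.7,"linear": [0.015,0.033,0],"twist": 0},{"fingers": 0.7,"linear": [0.01,0.033,0],"twist": 0},{"fingers": 0.7,"linear": [0,0,0],"twist": 0}]}}

```text
clock: 15.4
eef_pos: [512.7, 176.3, 227.4]
tool_rot: [3.135, -0.001, 2.725]
force: [0.8, 0.3, -0.5]
width: 59.7
gripper_force: 0.0
```

```bash
python3 - <<'E'
from h import *
b=snap('wrist','w12');go(526,203,220)
a=load('w11');s=load('s11')
for d in(a,b): print([np.round(proj(d,X)) for X in([526,203,68],[400,264,50],[439,378,26])])
cv2.imwrite('pics/c9.png',np.vstack([a['color'][:240],b['color'][:300]]))
cv2.imwrite('pics/s11c.png',cv2.resize(s['color'][110:210,310:450],(560,400)))
E
```

```text
at [512.6 172.1 226.7] yaw 2.7226 clk 15.45 w 59.8
shift now mm [ 0.4 33.7  6.7] norm 34.4
[array([469., 136.]), array([488., -14.]), array([592., -15.])]
[array([344., 185.]), array([351.,  47.]), array([459.,  42.])]
```

View pics/c9.png

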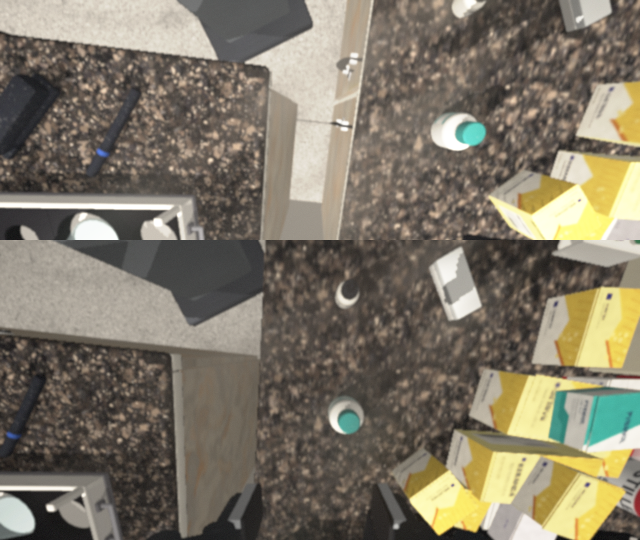

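In w12 the teal cap is at (348,182), the dropper at (347,53), and the slide box spans (430–482, 5–80). In w11 the cap is at (470,133). The nearest yellow box corner is at (492,200) in w11 and (395,228) in w12.

```bash
python3 - <<'E'
from h import *
a=load('w11');b=load('w12')
def teal(d,near):
    h=cv2.cvtColor(d['color'],cv2.COLOR_BGR2HSV); m=((h[...,0]>80)&(h[...,0]<97)&(h[...,1]>90)).astype(np.uint8)
    n,l,st,ce=cv2.connectedComponentsWithStats(m)
    i=min((i for i in range(1,n) if st[i,4]>40),key=lambda i:np.hypot(*(ce[i]-near))); return ce[i],st[i]
p,sp=teal(a,(470,133));q,sq=teal(b,(348,182));print(p,sp,q,sq)
X,r=tri((a,p),(b,q));print('cap',np.round(X,1),np.round(r,1),onz(a,p,64).round(1),onz(b,q,64).round(1))
X,r=tri((a,(492,200)),(b,(395,228)));print('corner',X.round(1),np.round(r,1))
print('dropper on z48',onz(b,(349,48),48).round(1),'box c',onz(b,(456,43),20).round(1))
go(*onz(b,q,64)[:2],53)
E
```

```text
[470.89700375 133.03932584] [456 122  30  24 534] [348.68768769 181.91891892] [339 172  20  21 333]
cap [526.4 209.2  60.1] [0.4 0.4] [524.9 207.4  64. ] [525.7 209.2  64. ]
corner [643.2 246.1 -10.5] [5.1 5.1]
dropper on z48 [399.3 262.3  48. ] box c [438.9 378.   20. ]
at [512.6 172.1 226.7] yaw 2.7226 clk 15.45 w 59.8
shift now mm [  3.2  39.2 173.7] norm 178.1
```

Request:
{"fn": "drive_tool", "kwargs": {"motion": [{"fingers": 0.7,"linear": [0.003,0.03,0.02],"twist": 0},{"fingers": 0.7,"linear": [0,0.007,0.03],"twist": 0},{"fingers": 0.7,"linear": [0,0,0.03],"twist": 0},{"fingers": 0.7,"linear": [0,0,0.03],"twist": 0},{"fingers": 0.7,"linear": [0,0,0],"twist": 0}]}}

```text
clock: 15.87
eef_pos: [522.6, 198.7, 111.0]
tool_rot: [-3.132, -0.006, 2.715]
force: [-0.9, -0.4, -0.9]
width: 59.9
gripper_force: 0.0
```

```bash
cat >> h.py <<'E'
def teal(d,near):
    h=cv2.cvtColor(d['color'],cv2.COLOR_BGR2HSV); m=((h[...,0]>80)&(h[...,0]<97)&(h[...,1]>90)).astype(np.uint8)
    n,l,st,ce=cv2.connectedComponentsWithStats(m)
    i=min((i for i in range(1,n) if st[i,4]>40),key=lambda i:np.hypot(*(ce[i]-near))); return ce[i],st[i]
E
python3 - <<'E'
from h import *
b=snap('wrist','w13');p=proj(b,[525.5,207.5,64]);q,s=teal(b,p);print(p,q,s,onz(b,q,64).round(1))
print('minmax',onz(b,(s[0]+s[2]/2,s[1]+s[3]/2),64).round(1))
a=load('w12');print(tri((a,teal(a,(348,182))[0]),(b,q)))
go(*onz(b,q,64)[:2],53)
E
```

```text
[331.9220735  220.89945357] [333.90625    221.47265625] [319 207  32  30 768] [526.5 208.6  64. ]
minmax [527.2 209.2  64. ]
(array([524.32744829, 209.16834645,  69.46540694]), [0.11511797236545092, 0.1151179723653916])
at [523.8 200.2 113.8] yaw 2.7157 clk 15.92 w 59.9
shift now mm [ 1.1  8.8 60.8] norm 61.4
```

Request:
{"fn": "drive_tool", "kwargs": {"motion": [{"fingers": 0.7,"linear": [0.001,0.009,0.01],"twist": 0},{"fingers": 0.7,"linear": [0,0,0.03],"twist": 0},{"fingers": 0.7,"linear": [0,0,0.02],"twist": 0},{"fingers": 0.7,"linear": [0,0,0],"twist": 0},{"fingers": 0,"linear": [0,0,0],"twist": 0}]}}

```text
clock: 16.33
eef_pos: [528.7, 213.1, 57.1]
tool_rot: [3.141, 0.001, 2.718]
force: [0.4, 0.7, 0.5]
width: 48.9
gripper_force: 0.0
```

Request:
{"fn": "drive_tool", "kwargs": {"motion": [{"fingers": 0,"linear": [0,0,0],"twist": 0},{"fingers": 0,"linear": [0,0,0],"twist": 0},{"fingers": 0,"linear": [0,0,0],"twist": 0},{"fingers": 0,"linear": [0,0,0],"twist": 0}]}}

```text
clock: 16.67
eef_pos: [529.3, 213.4, 58.5]
tool_rot: [3.139, 0.003, 2.718]
force: [-0.0, -0.4, 6.5]
width: 23.1
gripper_force: 58.4
```

Request:
{"fn": "drive_tool", "kwargs": {"motion": [{"fingers": 0,"linear": [0,0,-0.015],"twist": 0},{"fingers": 0,"linear": [0,0,-0.025],"twist": 0},{"fingers": 0,"linear": [0,0,-0.03],"twist": 0},{"fingers": 0,"linear": [0,0,-0.03],"twist": 0},{"fingers": 0,"linear": [0,0,-0.02],"twist": 0}]}}

```text
clock: 17.08
eef_pos: [528.9, 214.0, 180.2]
tool_rot: [3.138, 0.003, 2.719]
force: [0.9, 0.4, -2.0]
width: 22.9
gripper_force: 59.0
```

```bash
python3 - <<'E'
from h import *
# medium socket from origin (468.8,-280.8), yaw -.425
go(468.8+.412*88,-280.8+.911*88,175,-.425+np.pi)
b=snap('wrist','w14');s=snap('scene');cv2.imwrite('pics/c10.png',np.hstack([b['color'][60:330,200:440],cv2.resize(s['color'][120:280,160:310],(300,270))]))
E
```

```text
at [528.9 214.  180.2] yaw 2.719 clk 17.08 w 22.9
shift now mm [-148.3 -387.9    5.2] norm 415.3
twist 0.0024 shift after twist [-149.2 -387.5    5.2]
```

View pics/c10.png

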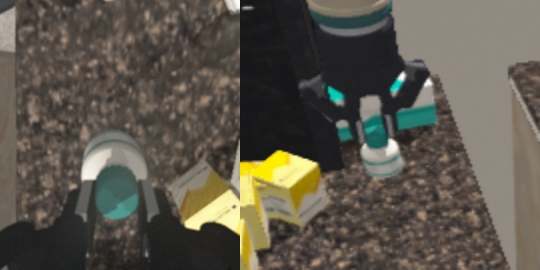

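The bottle is held upright by its cap in both views. I carry it to the medium socket.

Request:
{"fn": "drive_tool", "kwargs": {"motion": [{"fingers": 0,"linear": [-0.006,-0.016,0],"twist": 0},{"fingers": 0,"linear": [-0.0125,-0.033,0],"twist": 0},{"fingers": 0,"linear": [-0.0125,-0.033,0],"twist": 0},{"fingers": 0,"linear": [-0.0125,-0.033,0],"twist": 0},{"fingers": 0,"linear": [-0.0125,-0.033,0],"twist": 0}]}}

```text
clock: 17.6
eef_pos: [517.6, 53.3, 176.1]
tool_rot: [-3.141, -0.0, 2.719]
force: [0.0, 0.2, -1.3]
width: 22.5
gripper_force: 59.0
```

Request:
{"fn": "drive_tool", "kwargs": {"motion": [{"fingers": 0,"linear": [-0.0125,-0.033,0],"twist": 0},{"fingers": 0,"linear": [-0.0125,-0.033,0],"twist": 0},{"fingers": 0,"linear": [-0.0125,-0.033,0],"twist": 0},{"fingers": 0,"linear": [-0.0125,-0.033,0],"twist": 0},{"fingers": 0,"linear": [-0.0125,-0.033,0],"twist": 0}]}}

```text
clock: 18.02
eef_pos: [506.8, -123.0, 176.2]
tool_rot: [-3.141, -0.0, 2.719]
force: [1.5, 0.7, -1.0]
width: 22.9
gripper_force: 59.0
```

Request:
{"fn": "drive_tool", "kwargs": {"motion": [{"fingers": 0,"linear": [-0.0125,-0.033,0],"twist": 0},{"fingers": 0,"linear": [-0.0125,-0.033,0],"twist": 0},{"fingers": 0,"linear": [-0.006,-0.009,0],"twist": 0},{"fingers": 0,"linear": [0,0,0],"twist": 0},{"fingers": 0,"linear": [0,0,0],"twist": 0}]}}

```text
clock: 18.43
eef_pos: [504.7, -202.3, 176.0]
tool_rot: [3.141, -0.001, 2.717]
force: [0.2, -0.6, -0.7]
width: 23.2
gripper_force: 59.0
```

```bash
python3 - <<'E'
from h import *
go(468.8+.412*88,-280.8+.911*88,175,-.425+np.pi)
E
```

```text
at [ 504.7 -202.3  176. ] yaw 2.7172 clk 18.43 w 23.2
shift now mm [0.4 1.6 1. ] norm 2.0
twist 0.0006 shift after twist [0.4 1.6 1. ]
```

Request:
{"fn": "drive_tool", "kwargs": {"motion": [{"fingers": 0,"linear": [0,0.001,0.02],"twist": 0},{"fingers": 0,"linear": [0,0,0.03],"twist": 0},{"fingers": 0,"linear": [0,0,0.03],"twist": 0},{"fingers": 0,"linear": [0,0,0.02],"twist": 0},{"fingers": 0,"linear": [0,0,0.008],"twist": 0}]}}

```text
clock: 18.85
eef_pos: [503.9, -198.6, 65.9]
tool_rot: [3.141, -0.005, 2.722]
force: [-0.4, -0.8, -1.2]
width: 22.7
gripper_force: 59.1
```

Request:
{"fn": "drive_tool", "kwargs": {"motion": [{"fingers": 0,"linear": [0,0,0.003],"twist": 0},{"fingers": 0,"linear": [0,0,0],"twist": 0}]}}

```text
clock: 19.02
eef_pos: [506.0, -199.8, 65.5]
tool_rot: [3.141, -0.0, 2.721]
force: [1.1, -0.7, -1.4]
width: 22.9
gripper_force: 59.1
```

Request:
{"fn": "drive_tool", "kwargs": {"motion": [{"fingers": 0,"linear": [0,0,0.002],"twist": 0},{"fingers": 0,"linear": [0,0,0],"twist": 0}]}}

```text
clock: 19.18
eef_pos: [506.4, -201.1, 64.4]
tool_rot: [3.141, 0.002, 2.719]
force: [0.5, -0.9, -0.7]
width: 23.4
gripper_force: 59.1
```

Request:
{"fn": "drive_tool", "kwargs": {"motion": [{"fingers": 0,"linear": [0,0,0.002],"twist": 0},{"fingers": 0,"linear": [0,0,0],"twist": 0}]}}

```text
clock: 19.35
eef_pos: [507.1, -201.9, 63.4]
tool_rot: [-3.141, 0.004, 2.718]
force: [-2.2, 0.4, 8.7]
width: 22.8
gripper_force: 60.1
```

Request:
{"fn": "drive_tool", "kwargs": {"motion": [{"fingers": 0,"linear": [0,0,0.0015],"twist": 0},{"fingers": 0,"linear": [0,0,0],"twist": 0}]}}

```text
clock: 19.52
eef_pos: [507.6, -202.3, 63.2]
tool_rot: [-3.14, 0.006, 2.718]
force: [-3.7, -0.0, 20.7]
width: 22.8
gripper_force: 61.4
```

Request:
{"fn": "drive_tool", "kwargs": {"motion": [{"fingers": 0,"linear": [0,0,-0.0025],"twist": 0},{"fingers": 0.5,"linear": [0,0,0],"twist": 0},{"fingers": 0.5,"linear": [0,0,0],"twist": 0},{"fingers": 0.5,"linear": [0,0,0],"twist": 0},{"fingers": 0.5,"linear": [0,0,-0.01],"twist": 0}]}}

```text
clock: 19.93
eef_pos: [504.1, -201.2, 71.1]
tool_rot: [-3.141, -0.003, 2.719]
force: [0.3, 0.2, 0.9]
width: 42.7
gripper_force: 0.0
```

Request:
{"fn": "drive_tool", "kwargs": {"motion": [{"fingers": 0.5,"linear": [0,0,-0.02],"twist": 0},{"fingers": 0.5,"linear": [0,0,-0.03],"twist": 0},{"fingers": 0.5,"linear": [0,0,-0.035],"twist": 0},{"fingers": 0.5,"linear": [0,0,-0.035],"twist": 0},{"fingers": 0.6,"linear": [0,0,-0.02],"twist": 0}]}}

```text
clock: 20.35
eef_pos: [506.9, -200.8, 216.3]
tool_rot: [3.14, 0.004, 2.72]
force: [0.5, -0.5, -1.1]
width: 50.9
gripper_force: 0.0
```

Request:
{"fn": "drive_tool", "kwargs": {"motion": [{"fingers": 0.6,"linear": [0.022,0.03,0],"twist": 0},{"fingers": 0.6,"linear": [0.022,0.03,0],"twist": 0},{"fingers": 0.6,"linear": [0.022,0.03,0],"twist": 0},{"fingers": 0.6,"linear": [0.022,0.03,0],"twist": 0},{"fingers": 0.6,"linear": [0.022,0.03,0],"twist": 0}]}}

```text
clock: 20.77
eef_pos: [465.9, -17.8, 212.9]
tool_rot: [3.141, 0.0, 2.719]
force: [1.4, 1.2, -0.6]
width: 51.2
gripper_force: 0.0
```

Request:
{"fn": "drive_tool", "kwargs": {"motion": [{"fingers": 0.6,"linear": [0.022,0.03,0],"twist": 0},{"fingers": 0.6,"linear": [0.022,0.03,0],"twist": 0},{"fingers": 0.6,"linear": [0.022,0.03,0],"twist": 0},{"fingers": 0.6,"linear": [0.022,0.03,0],"twist": 0},{"fingers": 0.6,"linear": [0.022,0.03,0],"twist": 0}]}}

```text
clock: 21.18
eef_pos: [427.1, 164.2, 212.9]
tool_rot: [3.141, 0.0, 2.719]
force: [1.1, -0.5, 0.1]
width: 51.2
gripper_force: 0.0
```

```bash
python3 - <<'E'
from h import *
snap('wrist','w15');go(400,263,200);s=snap('scene','s15')
E
```

```text
at [425.3 174.1 214.2] yaw 2.73 clk 21.23 w 51.2
shift now mm [58.7 71.4 14.2] norm 93.5
```

Request:
{"fn": "drive_tool", "kwargs": {"motion": [{"fingers": 0.6,"linear": [0.022,0.026,0.015],"twist": 0},{"fingers": 0.6,"linear": [0.022,0.026,0.015],"twist": 0},{"fingers": 0.6,"linear": [0.02,0.026,0.01],"twist": 0},{"fingers": 0.6,"linear": [0,0,0],"twist": 0}]}}

```text
clock: 21.62
eef_pos: [398.5, 267.1, 172.1]
tool_rot: [3.137, -0.004, 2.728]
force: [0.3, 0.2, 1.4]
width: 51.3
gripper_force: 0.0
```

```bash
python3 - <<'E'
from h import *
b=snap('wrist','w16');go(400,263,200)
a=load('w15');s=load('s15')
for d in(a,b): print([np.round(proj(d,X)) for X in([400,263,50],[439,378,26])])
cv2.imwrite('pics/c11.png',np.vstack([np.hstack([cv2.resize(s['color'][120:220,310:440],(400,300)),cv2.resize(a['color'][:300],(400,300))]),np.pad(b['color'][:300],((0,0),(0,160),(0,0)))]))
E
```

```text
at [399.7 263.6 172.3] yaw 2.726 clk 21.67 w 51.3
shift now mm [ -0.5  -0.4 -27.7] norm 27.8
[array([394., 122.]), array([498., 111.])]
[array([314., 197.]), array([429., 181.])]
```

View pics/c11.png

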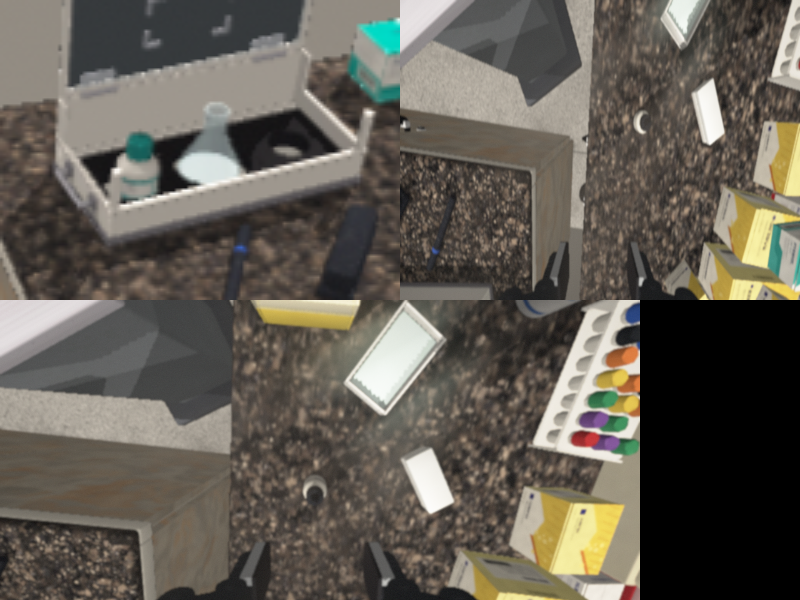

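The scene crop shows the bottle and flask upright in their sockets. In w16 the dropper is at (315,188), and the slide box at about (428,180) with corners near (402,158), (427,147), (453,203) and (428,213).

```bash
python3 - <<'E'
from h import *
b=load('w16');a=load('w15')
def white(d,near,th=150,amin=15):
    h=cv2.cvtColor(d['color'],cv2.COLOR_BGR2HSV); m=((h[...,2]>th)&(h[...,1]<50)).astype(np.uint8)
    n,l,st,ce=cv2.connectedComponentsWithStats(m)
    i=min((i for i in range(1,n) if st[i,4]>amin),key=lambda i:np.hypot(*(ce[i]-near)))
    return ce[i],st[i],cv2.minAreaRect(np.argwhere(l==i)[:,::-1].astype(np.float32))
for n,d,p in(('w16',b,(315,185)),('w15',a,(388,122))):
    c,s,r=white(d,p,130);print(n,c.round(1),s, [onz(d,c,z).round(1)[:2] for z in(20,40)])
print(onz(b,(315,188),40).round(1),onz(b,(315,193),60).round(1))
c1,s1,r1=white(b,(428,180),150,200);c2,s2,r2=white(a,(498,111),150,200);print(r1,r2,tri((a,r2[0]),(b,r1[0])))
print('box',onz(b,r1[0],22).round(1))
E
```

```text
w16 [312.5 187.2] [303 181  23  17 159] [array([397.6, 261.8]), array([392.9, 264.1])]
w15 [381.8 122.7] [374 111  20  24 245] [array([398.9, 257.2]), array([396.4, 253.4])]
[394.7 266.1  40. ] [394.3 266.3  60. ]
((428.17950439453125, 180.12416076660156), (63.00276184082031, 33.238548278808594), 65.13629913330078) ((493.51824951171875, 112.82070922851562), (60.774837493896484, 38.43162155151367), 69.22774505615234) (array([442.40769749, 380.29882527,  13.60045926]), [0.2402250672219802, 0.24022506722200987])
box [439.5 378.1  22. ]
```

Request:
{"fn": "drive_tool", "kwargs": {"motion": [{"fingers": 0.6,"linear": [0.003,0,0.025],"twist": 0},{"fingers": 0.6,"linear": [0,0,0.03],"twist": 0},{"fingers": 0.6,"linear": [0,0,0.012],"twist": 0},{"fingers": 0.6,"linear": [0,0,0],"twist": 0}]}}

```text
clock: 22.0
eef_pos: [398.1, 258.5, 103.4]
tool_rot: [-3.137, -0.002, 2.718]
force: [0.1, -0.5, 0.1]
width: 51.4
gripper_force: 0.0
```

```bash
python3 - <<'E'
from h import *
b=snap('wrist','w17');go(396,263,28)
print(proj(b,[396,263,40]),proj(b,[396,263,66]))
cv2.imwrite('pics/c12.png',cv2.resize(b['color'][140:340,220:420],(600,600),interpolation=cv2.INTER_CUBIC))
E
```

```text
at [398.7 259.5 104.8] yaw 2.7178 clk 22.05 w 51.3
shift now mm [ 3.9  2.1 76.8] norm 76.9
[323.03271878 209.49386075] [323.61116508 221.95431044]
```

View pics/c12.png

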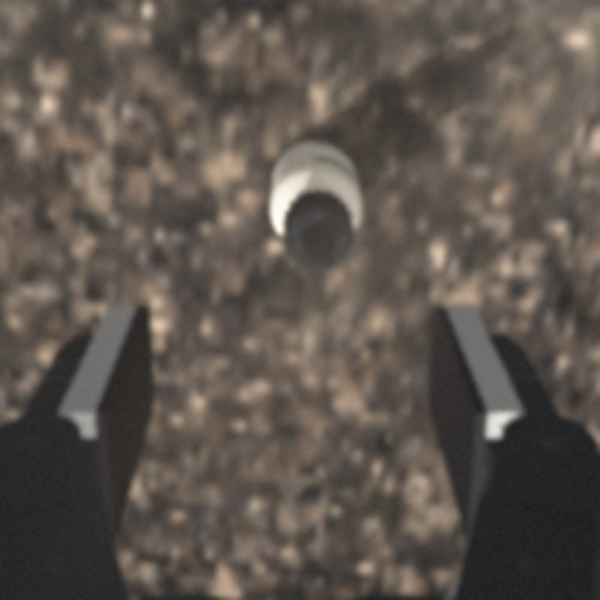

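The dropper's dark cap is centred at about wrist pixel (326,217), and the body top at about (325,209).

```bash
python3 - <<'E'
from h import *
b=load('w17')
print(onz(b,(326.3,217),52).round(1),onz(b,(325.3,209.5),40).round(1),onz(b,(327,217),66).round(1))
X=(onz(b,(326.3,217),52)+onz(b,(325.3,209.5),40))/2
go(X[0],X[1],28)
E
```

```text
[398.4 264.3  52. ] [396.7 264.6  40. ] [393.6 266.6  66. ]
at [398.7 259.5 104.8] yaw 2.7178 clk 22.05 w 51.3
shift now mm [ 3.1  4.  76.8] norm 77.0
```

Request:
{"fn": "drive_tool", "kwargs": {"motion": [{"fingers": 0.6,"linear": [0.003,0.004,0.015],"twist": 0},{"fingers": 0.6,"linear": [0,0,0.03],"twist": 0},{"fingers": 0.6,"linear": [0,0,0.025],"twist": 0},{"fingers": 0.6,"linear": [0,0,0.01],"twist": 0},{"fingers": 0.6,"linear": [0,0,0],"twist": 0}]}}

```text
clock: 22.47
eef_pos: [398.0, 265.2, 24.7]
tool_rot: [-3.14, -0.0, 2.718]
force: [-0.2, 0.1, -0.5]
width: 51.3
gripper_force: 0.0
```

```bash
python3 - <<'E'
from h import *
go(397,264.5,24)
E
```

```text
at [398.  265.2  24.7] yaw 2.7179 clk 22.47 w 51.3
shift now mm [ 0.6 -1.   0.7] norm 1.4
```

Request:
{"fn": "drive_tool", "kwargs": {"motion": [{"fingers": 0,"linear": [0,0,0],"twist": 0},{"fingers": 0,"linear": [0,0,0],"twist": 0},{"fingers": 0,"linear": [0,0,0],"twist": 0},{"fingers": 0,"linear": [0,0,0],"twist": 0},{"fingers": 0,"linear": [0,0,0],"twist": 0}]}}

```text
clock: 22.88
eef_pos: [398.9, 266.5, 26.9]
tool_rot: [3.139, 0.002, 2.718]
force: [-0.8, -0.1, 5.6]
width: 22.3
gripper_force: 58.6
```

Request:
{"fn": "drive_tool", "kwargs": {"motion": [{"fingers": 0,"linear": [0,0,-0.015],"twist": 0},{"fingers": 0,"linear": [0,0,-0.025],"twist": 0},{"fingers": 0,"linear": [0,0,-0.03],"twist": 0},{"fingers": 0,"linear": [0,0,-0.03],"twist": 0},{"fingers": 0,"linear": [0,0,-0.03],"twist": 0}]}}

```text
clock: 23.3
eef_pos: [397.6, 265.9, 157.5]
tool_rot: [3.141, 0.0, 2.719]
force: [1.1, 0.1, -0.5]
width: 22.6
gripper_force: 59.0
```

```bash
python3 - <<'E'
from h import *
go(432,-360.5,155,-.425+np.pi)
E
```

```text
at [397.6 265.9 157.5] yaw 2.719 clk 23.3 w 22.6
shift now mm [-288.3 -557.2    2.5] norm 627.4
twist 0.0024 shift after twist [-289.6 -556.5    2.5]
```

Request:
{"fn": "drive_tool", "kwargs": {"motion": [{"fingers": 0,"linear": [-0.02,-0.03,0],"twist": 0},{"fingers": 0,"linear": [-0.02,-0.03,0],"twist": 0},{"fingers": 0,"linear": [-0.02,-0.03,0],"twist": 0},{"fingers": 0,"linear": [-0.02,-0.03,0],"twist": 0},{"fingers": 0,"linear": [-0.02,-0.03,0],"twist": 0}]}}

```text
clock: 23.72
eef_pos: [427.7, 86.4, 156.4]
tool_rot: [3.141, 0.002, 2.719]
force: [0.3, 0.4, 0.2]
width: 22.5
gripper_force: 59.0
```

Request:
{"fn": "drive_tool", "kwargs": {"motion": [{"fingers": 0,"linear": [-0.02,-0.03,0],"twist": 0},{"fingers": 0,"linear": [-0.02,-0.03,0],"twist": 0},{"fingers": 0,"linear": [-0.02,-0.03,0],"twist": 0},{"fingers": 0,"linear": [-0.02,-0.03,0],"twist": 0},{"fingers": 0,"linear": [-0.012,-0.032,0],"twist": 0}]}}

```text
clock: 24.13
eef_pos: [450.6, -90.5, 156.5]
tool_rot: [3.14, 0.003, 2.718]
force: [1.0, -0.7, -0.4]
width: 22.3
gripper_force: 59.0
```

Request:
{"fn": "drive_tool", "kwargs": {"motion": [{"fingers": 0,"linear": [-0.012,-0.032,0],"twist": 0},{"fingers": 0,"linear": [-0.012,-0.032,0],"twist": 0},{"fingers": 0,"linear": [-0.012,-0.032,0],"twist": 0},{"fingers": 0,"linear": [-0.012,-0.032,0],"twist": 0},{"fingers": 0,"linear": [-0.012,-0.032,0],"twist": 0}]}}

```text
clock: 24.55
eef_pos: [437.5, -260.8, 156.4]
tool_rot: [-3.141, 0.001, 2.718]
force: [1.3, 0.1, -0.1]
width: 22.0
gripper_force: 59.0
```

Request:
{"fn": "drive_tool", "kwargs": {"motion": [{"fingers": 0,"linear": [-0.012,-0.032,0],"twist": 0},{"fingers": 0,"linear": [-0.012,-0.03,0],"twist": 0},{"fingers": 0,"linear": [-0.009,-0.015,0],"twist": 0},{"fingers": 0,"linear": [0,0,0],"twist": 0},{"fingers": 0,"linear": [0,0,0],"twist": 0}]}}

```text
clock: 24.97
eef_pos: [436.1, -343.4, 155.9]
tool_rot: [3.141, 0.001, 2.716]
force: [0.0, 1.0, -0.1]
width: 22.7
gripper_force: 59.0
```

```bash
python3 - <<'E'
from h import *
go(432,-360.5,155,-.425+np.pi)
b=snap('wrist','w18')
print('pred',proj(b,[432,-360.5,14]))
q,s=teal(b,(400,200));print('cap',q,s,onz(b,q,70).round(1))
g=cv2.cvtColor(b['color'],cv2.COLOR_BGR2GRAY)
for th in(85,100,120):
  n,l,st,ce=cv2.connectedComponentsWithStats((g>th).astype(np.uint8))
  p=proj(b,[432,-360.5,14])
  for i in range(1,n):
    if 60<st[i,4]<4000 and np.hypot(*(ce[i]-p))<60: print(th,st[i],ce[i].round(1),onz(b,ce[i],14).round(1))
E
```

```text
at [ 436.1 -343.4  155.9] yaw 2.716 clk 24.97 w 22.7
shift now mm [ -3.3 -17.3   0.9] norm 17.6
twist -0.0006 shift after twist [ -3.3 -17.3   0.9]
pred [301.5034795  190.88448199]
cap [492.90116897 207.90967056] [473 193  40  32 941] [ 500.3 -208.4   70. ]
120 [ 283  172   39   34 1048] [302.  188.6] [ 430. -359.   14.]
```

Request:
{"fn": "drive_tool", "kwargs": {"motion": [{"fingers": 0,"linear": [-0.002,-0.017,0],"twist": 0},{"fingers": 0,"linear": [0,0,0.02],"twist": 0},{"fingers": 0,"linear": [0,0,0.025],"twist": 0},{"fingers": 0,"linear": [0,0,0.02],"twist": 0},{"fingers": 0,"linear": [0,0,0],"twist": 0}]}}

```text
clock: 25.43
eef_pos: [429.3, -356.1, 87.7]
tool_rot: [3.14, -0.006, 2.722]
force: [-0.1, 0.1, -0.1]
width: 22.4
gripper_force: 59.0
```

```bash
python3 - <<'E'
from h import *
go(431,-360,33,-.425+np.pi)
E
```

```text
at [ 429.3 -356.1   87.7] yaw 2.7216 clk 25.43 w 22.4
shift now mm [-3.1 -2.9 54.7] norm 54.9
twist 0.005 shift after twist [-3.2 -2.9 54.7]
```

Request:
{"fn": "drive_tool", "kwargs": {"motion": [{"fingers": 0,"linear": [-0.001,-0.001,0.01],"twist": 0},{"fingers": 0,"linear": [0,0,0.01],"twist": 0},{"fingers": 0,"linear": [0,0,0],"twist": 0},{"fingers": 0,"linear": [0,0,0],"twist": 0}]}}

```text
clock: 25.77
eef_pos: [432.0, -359.8, 70.5]
tool_rot: [3.142, 0.0, 2.719]
force: [-0.2, -0.4, 0.3]
width: 22.2
gripper_force: 59.0
```

```bash
python3 - <<'E'
from h import *
go(431,-360,33,-.425+np.pi)
E
```

```text
at [ 432.  -359.8   70.5] yaw 2.7193 clk 25.77 w 22.2
shift now mm [ 0.9 -0.6 37.5] norm 37.5
twist 0.0027 shift after twist [ 0.9 -0.6 37.5]
```

Request:
{"fn": "drive_tool", "kwargs": {"motion": [{"fingers": 0,"linear": [0,0,0.015],"twist": 0},{"fingers": 0,"linear": [0,0,0.012],"twist": 0},{"fingers": 0,"linear": [0,0,0.008],"twist": 0},{"fingers": 0,"linear": [0,0,0],"twist": 0}]}}

```text
clock: 26.1
eef_pos: [430.8, -359.7, 33.9]
tool_rot: [3.141, -0.003, 2.719]
force: [-0.6, -0.5, 0.2]
width: 22.5
gripper_force: 59.0
```

Request:
{"fn": "drive_tool", "kwargs": {"motion": [{"fingers": 0,"linear": [0,0,0.002],"twist": 0},{"fingers": 0,"linear": [0,0,0],"twist": 0}]}}

```text
clock: 26.27
eef_pos: [432.1, -360.1, 33.4]
tool_rot: [3.141, 0.0, 2.719]
force: [0.3, -0.0, -0.4]
width: 22.3
gripper_force: 59.0
```

Request:
{"fn": "drive_tool", "kwargs": {"motion": [{"fingers": 0,"linear": [0,0,0.001],"twist": 0},{"fingers": 0,"linear": [0,0,0],"twist": 0}]}}

```text
clock: 26.43
eef_pos: [432.1, -360.2, 32.7]
tool_rot: [-3.141, 0.001, 2.719]
force: [-1.0, 0.5, 0.2]
width: 22.1
gripper_force: 59.0
```

Request:
{"fn": "drive_tool", "kwargs": {"motion": [{"fingers": 0,"linear": [0,0,0.001],"twist": 0},{"fingers": 0,"linear": [0,0,0],"twist": 0}]}}

```text
clock: 26.6
eef_pos: [432.3, -360.3, 32.1]
tool_rot: [-3.141, 0.001, 2.719]
force: [-0.7, 0.7, 3.9]
width: 22.6
gripper_force: 59.6
```

Request:
{"fn": "drive_tool", "kwargs": {"motion": [{"fingers": 0,"linear": [0,0,0.001],"twist": 0},{"fingers": 0,"linear": [0,0,0],"twist": 0}]}}

```text
clock: 26.77
eef_pos: [432.5, -360.5, 31.9]
tool_rot: [-3.14, 0.002, 2.719]
force: [-1.5, 1.1, 12.8]
width: 22.4
gripper_force: 60.5
```

Request:
{"fn": "drive_tool", "kwargs": {"motion": [{"fingers": 0,"linear": [0,0,-0.001],"twist": 0},{"fingers": 0.5,"linear": [0,0,0],"twist": 0},{"fingers": 0.5,"linear": [0,0,0],"twist": 0},{"fingers": 0.5,"linear": [0,0,0],"twist": 0},{"fingers": 0.5,"linear": [0,0,-0.01],"twist": 0}]}}

```text
clock: 27.18
eef_pos: [430.6, -359.5, 40.0]
tool_rot: [3.141, -0.003, 2.719]
force: [-1.2, -1.2, -0.1]
width: 42.9
gripper_force: 0.0
```

Request:
{"fn": "drive_tool", "kwargs": {"motion": [{"fingers": 0.5,"linear": [0,0,-0.025],"twist": 0},{"fingers": 0.5,"linear": [0,0,-0.035],"twist": 0},{"fingers": 0.5,"linear": [0,0,-0.035],"twist": 0},{"fingers": 0.5,"linear": [0,0,-0.035],"twist": 0},{"fingers": 0.6,"linear": [0,0,-0.035],"twist": 0}]}}

```text
clock: 27.6
eef_pos: [431.6, -359.6, 208.5]
tool_rot: [3.141, -0.0, 2.72]
force: [0.5, -1.2, -0.2]
width: 51.1
gripper_force: 0.0
```

Request:
{"fn": "drive_tool", "kwargs": {"motion": [{"fingers": 0.6,"linear": [0,0,-0.035],"twist": 0},{"fingers": 0.6,"linear": [0,0,-0.035],"twist": 0},{"fingers": 0.6,"linear": [0,0,-0.015],"twist": 0},{"fingers": 0.6,"linear": [0,0,0],"twist": 0},{"fingers": 0.6,"linear": [0,0,0],"twist": 0}]}}

```text
clock: 28.02
eef_pos: [431.9, -360.1, 292.3]
tool_rot: [-3.141, 0.001, 2.719]
force: [-1.1, 0.4, -0.4]
width: 50.9
gripper_force: 0.0
```

```bash
python3 - <<'E'
from h import *
go(546.4,-314,295,-.42+np.pi)
b=snap('wrist','w19'); t=snap('top','t19'); s=snap('scene','s19')
g=b['color'].astype(int); print('pred tab',proj(b,[546.4,-314,252]))
for n,X in(('dropper',[432,-360,45]),('flask',[470,-281,50]),('bottle',[506,-201,68])):
    p=proj(b,X); print(n,p.round(), b['color'][int(p[1]),int(p[0])] if 0<p[1]<400 and 0<p[0]<640 else '')
q,st=teal(b,proj(b,[506,-201,70]));print('cap',q,st,onz(b,q,68).round(1))
pm=((g[...,0]>g[...,1]+3)&(g[...,2]>g[...,1]+3)&(g[...,1]>70)&(g[...,1]<200)).astype(np.uint8)
n,l,st,ce=cv2.connectedComponentsWithStats(pm)
for i in range(1,n):
    if st[i,4]>80: print('purp',st[i],ce[i].round(1),onz(b,ce[i],252).round(1))
E
```

```text
at [ 431.9 -360.1  292.3] yaw 2.7188 clk 28.02 w 50.9
shift now mm [-85.5  89.   -2.7] norm 123.5
twist -0.0027 shift after twist [-85.8  88.8  -2.7]
pred tab [431.14574963 325.99128387]
dropper [318. 168.] [82 86 87]
flask [381. 171.] [239 243 237]
bottle [451. 174.] [128 137  68]
cap [446.4723127  173.38110749] [435 165  23  19 307] [ 503.5 -205.9   68. ]
```

Request:
{"fn": "drive_tool", "kwargs": {"motion": [{"fingers": 0.6,"linear": [-0.021,0.022,0],"twist": 0},{"fingers": 0.6,"linear": [-0.022,0.023,0],"twist": 0},{"fingers": 0.6,"linear": [-0.022,0.022,0],"twist": 0},{"fingers": 0.6,"linear": [-0.021,0.022,0],"twist": 0},{"fingers": 0.6,"linear": [0,0,0],"twist": 0}]}}

```text
clock: 28.58
eef_pos: [551.7, -308.6, 289.9]
tool_rot: [3.135, 0.0, 2.726]
force: [0.7, 0.4, 0.6]
width: 50.7
gripper_force: 0.0
```

Request:
{"fn": "drive_tool", "kwargs": {"motion": [{"fingers": 0.6,"linear": [0,0,0],"twist": 0}]}}

```text
clock: 28.67
eef_pos: [547.6, -312.0, 289.6]
tool_rot: [3.14, -0.003, 2.723]
force: [-0.5, -0.2, -0.2]
width: 51.1
gripper_force: 0.0
```

```bash
python3 - <<'E'
from h import *
go(546.4,-314,230,-.42+np.pi)
b=snap('wrist','w20'); X=[546.4,-314,252];p=proj(b,X);print(p)
c=b['color'][180:,200:440]
hsv=cv2.cvtColor(c,cv2.COLOR_BGR2HSV)
r=b['color'][int(min(p[1],395)),250:400:6];print(r.tolist())
E
```

```text
at [ 547.6 -312.   289.6] yaw 2.7228 clk 28.67 w 51.1
shift now mm [ 0.3 -2.3 59.6] norm 59.6
twist 0.0012 shift after twist [ 0.3 -2.3 59.6]
[315.10124865 226.5647396 ]
[[127, 138, 144], [127, 138, 144], [124, 133, 140], [124, 133, 139], [123, 133, 139], [122, 132, 137], [121, 132, 137], [121, 131, 136], [123, 133, 138], [123, 132, 138], [123, 134, 141], [125, 133, 140], [127, 136, 142], [127, 137, 143], [126, 137, 142], [125, 135, 141], [125, 135, 140], [114, 122, 130], [115, 127, 139], [107, 117, 126], [83, 91, 96], [100, 108, 118], [96, 106, 118], [116, 130, 142], [100, 112, 125]]
```

```bash
python3 - <<'E'
from h import *
a=load('w1');print('tab colour w1',a['color'][215:232:6,246:257:5].reshape(-1,3).tolist())
a=load('w8');print('tab colour w8',a['color'][125:160:12,270:350:30].reshape(-1,3).tolist())
b=load('w20')
g=cv2.cvtColor(b['color'],cv2.COLOR_BGR2GRAY)
print(' cols 200..440 step 8, rows 150..330 step 6')
for y in range(150,340,6): print(y,' '.join(f'{v:3d}' for v in g[y,200:440:8]))
E
```

```text
tab colour w1 [[121, 122, 125], [133, 135, 139], [137, 138, 143], [118, 119, 123], [118, 121, 124], [133, 134, 137], [123, 124, 128], [122, 123, 128], [133, 132, 136]]
tab colour w8 [[159, 159, 165], [159, 159, 165], [158, 159, 164], [154, 153, 159], [155, 154, 159], [157, 158, 163], [142, 141, 146], [140, 140, 145], [137, 138, 142]]
 cols 200..440 step 8, rows 150..330 step 6
150 122 132 132 163 168 168 170 169 171 173 172 172 172 173 172 173 174 174 172 173 172 170 172 170 171 170 138 135 128  81
156 118 133 139 143 142 143 142 143 140 144 142 143 144 142 144 145 147 151 152 153 149 148 146 147 147 145 144 136 178 104
162 111 159 159 149 146 145 145 160 160 158 157 159 159 160 162 163 162 168 166 164 166 163 146 143 141 143 149 157 190 100
168 144 124 135 159 161 157 151 154 150 149 170 167 164 179 190 190 199 185 207 216 208 209 204 172 174 162 186 213 164 138
174 102 141 116 121 142 123  99 110 109 114 153 132 118 118 142 132 163 120 154 144 124 138 130 138 133 127 186 115 111 164
180 109 109 130 115 100 113 104 140 154 153 144 112 142 139 157 141 153 119 139 138 127 143 132 127 
[... 2547 characters left out ...]
 122 123 124 125 127 128 126 125 127 126 125 127  54  33  35  35  36  35  33  32
312  37  40  36  37  43  44  48  56 120 121 121 123 124 125 126 127 126 126 127 126 124 126  54  36  34  35  32  30  33  36
318  41  38  38  40  41  43  47  52 121 120 121 122 125 124 125 127 127 124 125 127 124 125  57  35  33  34  31  33  35  40
324  38  40  40  37  40  43  42  45 121 120 121 123 125 125 125 125 126 125 125 126 124 126  46  37  35  35  33  33  35  39
330  48  40  41  39  38  45  44  46 120 120 123 123 123 123 126 126 126 126 125 125 126 124  33  35  35  31  31  31  40  36
336  50  42  40  38  41  40  46  45 120 120 122 124 125 125 123 124 125 125 124 125 124 125  33  37  34  34  31  32  39  36
```

The pixel map shows the white flap edge along row 192 and the tab at columns 304–330, ending near row 212.

```bash
python3 - <<'E'
from h import *
b=load('w20')
for p,z in(((316,209),249),((316,193),215)):
    print(onz(b,p,z).round(1))
X=onz(b,(316,209),249);H=np.array([468.8+62*.911,-280.8-62*.412]);u=np.array([.911,-.412])
print('case x rel hinge',(X[:2]-H)@u)
go(X[0],X[1],230)
E
```

```text
[ 535.9 -308.7  249. ]
[ 534.2 -308.   215. ]
case x rel hinge 10.62889505311274
at [ 546.3 -313.5  289.7] yaw 2.7204 clk 28.72 w 51.4
shift now mm [11.5  0.2 59.7] norm 60.8
```

Request:
{"fn": "drive_tool", "kwargs": {"motion": [{"fingers": 0.6,"linear": [0.01,0,0.02],"twist": 0},{"fingers": 0.6,"linear": [0,0,0.03],"twist": 0},{"fingers": 0.6,"linear": [0,0,0.017],"twist": 0},{"fingers": 0.6,"linear": [0,0,0],"twist": 0},{"fingers": 0,"linear": [0,0,0],"twist": 0}]}}

```text
clock: 29.13
eef_pos: [535.9, -311.2, 223.4]
tool_rot: [-3.141, -0.003, 2.717]
force: [-0.5, -0.9, 0.9]
width: 40.1
gripper_force: 0.0
```

Request:
{"fn": "drive_tool", "kwargs": {"motion": [{"fingers": 0,"linear": [0,0,0],"twist": 0},{"fingers": 0,"linear": [0,0,0],"twist": 0},{"fingers": 0,"linear": [0,0,0],"twist": 0},{"fingers": 0,"linear": [0,0,0],"twist": 0}]}}

```text
clock: 29.47
eef_pos: [538.2, -310.6, 225.8]
tool_rot: [-3.141, 0.002, 2.718]
force: [0.0, -0.6, 4.6]
width: 22.2
gripper_force: 58.9
```

Request:
{"fn": "drive_tool", "kwargs": {"motion": [{"fingers": 0,"linear": [0.0185,0,0.001],"twist": 0},{"fingers": 0,"linear": [0.0185,0,0.003],"twist": 0},{"fingers": 0,"linear": [0.018,0,0.005],"twist": 0},{"fingers": 0,"linear": [0.0175,0,0.007],"twist": 0},{"fingers": 0,"linear": [0.0165,0,0.009],"twist": 0}]}}

```text
clock: 29.88
eef_pos: [457.9, -273.8, 201.3]
tool_rot: [-3.141, 0.006, 2.719]
force: [1.6, -0.9, 1.4]
width: 22.2
gripper_force: 59.6
```

Request:
{"fn": "drive_tool", "kwargs": {"motion": [{"fingers": 0,"linear": [0.015,0,0.011],"twist": 0},{"fingers": 0,"linear": [0.0135,0,0.0125],"twist": 0},{"fingers": 0,"linear": [0.012,0,0.0145],"twist": 0},{"fingers": 0,"linear": [0.01,0,0.0155],"twist": 0}]}}

```text
clock: 30.22
eef_pos: [410.4, -252.1, 146.6]
tool_rot: [-3.142, 0.002, 2.719]
force: [0.0, 0.9, 3.2]
width: 22.4
gripper_force: 59.8
```

Request:
{"fn": "drive_tool", "kwargs": {"motion": [{"fingers": 0,"linear": [0.0085,0,0.0165],"twist": 0},{"fingers": 0,"linear": [0.006,0,0.0175],"twist": 0},{"fingers": 0,"linear": [0.004,0,0.0185],"twist": 0},{"fingers": 0,"linear": [0,0,0],"twist": 0}]}}

```text
clock: 30.55
eef_pos: [393.1, -244.2, 91.9]
tool_rot: [3.14, -0.002, 2.72]
force: [-1.5, 2.8, 0.6]
width: 22.6
gripper_force: 59.1
```

Request:
{"fn": "drive_tool", "kwargs": {"motion": [{"fingers": 0,"linear": [0.001,0,0.008],"twist": 0},{"fingers": 0,"linear": [0.001,0,0.007],"twist": 0},{"fingers": 0,"linear": [0,0,0],"twist": 0}]}}

```text
clock: 30.8
eef_pos: [391.9, -243.7, 78.1]
tool_rot: [3.141, -0.0, 2.72]
force: [-1.4, 3.8, 1.2]
width: 22.5
gripper_force: 58.9
```

Request:
{"fn": "drive_tool", "kwargs": {"motion": [{"fingers": 0,"linear": [0,0,0.003],"twist": 0},{"fingers": 0,"linear": [0,0,0],"twist": 0}]}}

```text
clock: 30.97
eef_pos: [391.7, -243.7, 75.5]
tool_rot: [3.141, -0.001, 2.719]
force: [-1.8, 4.4, 0.8]
width: 22.3
gripper_force: 58.9
```

Request:
{"fn": "drive_tool", "kwargs": {"motion": [{"fingers": 0,"linear": [0,0,0.002],"twist": 0},{"fingers": 0,"linear": [0,0,0],"twist": 0}]}}

```text
clock: 31.13
eef_pos: [391.7, -243.7, 73.6]
tool_rot: [3.141, -0.0, 2.719]
force: [-2.7, 4.7, 2.1]
width: 22.1
gripper_force: 58.9
```

Request:
{"fn": "drive_tool", "kwargs": {"motion": [{"fingers": 0,"linear": [0,0,0.002],"twist": 0},{"fingers": 0,"linear": [0,0,0],"twist": 0}]}}

```text
clock: 31.3
eef_pos: [391.8, -243.7, 72.4]
tool_rot: [-3.141, 0.0, 2.719]
force: [-4.2, 5.4, 10.4]
width: 22.3
gripper_force: 60.2
```

Request:
{"fn": "drive_tool", "kwargs": {"motion": [{"fingers": 0,"linear": [0,0,0.002],"twist": 0},{"fingers": 0,"linear": [0,0,0],"twist": 0}]}}

```text
clock: 31.47
eef_pos: [391.9, -243.7, 71.9]
tool_rot: [-3.14, 0.001, 2.72]
force: [-9.2, 6.9, 31.2]
width: 22.2
gripper_force: 62.0
```

Request:
{"fn": "drive_tool", "kwargs": {"motion": [{"fingers": 0,"linear": [0,0,0.002],"twist": 0},{"fingers": 0,"linear": [0,0,0],"twist": 0}]}}

```text
clock: 31.63
eef_pos: [392.2, -243.9, 70.8]
tool_rot: [-3.139, 0.002, 2.72]
force: [-9.3, 6.9, 41.6]
width: 22.1
gripper_force: 64.0
```

Request:
{"fn": "drive_tool", "kwargs": {"motion": [{"fingers": 0,"linear": [0,0,-0.004],"twist": 0},{"fingers": 0.6,"linear": [0,0,0],"twist": 0},{"fingers": 0.6,"linear": [0,0,0],"twist": 0},{"fingers": 0.6,"linear": [0,0,0],"twist": 0},{"fingers": 0.6,"linear": [0,0,0],"twist": 0}]}}

```text
clock: 32.05
eef_pos: [392.0, -245.2, 71.2]
tool_rot: [-3.141, 0.0, 2.718]
force: [0.4, 0.1, -0.2]
width: 51.4
gripper_force: 0.0
```

Request:
{"fn": "drive_tool", "kwargs": {"motion": [{"fingers": 0.6,"linear": [0,0,-0.02],"twist": 0},{"fingers": 0.6,"linear": [0,0,-0.035],"twist": 0},{"fingers": 0.6,"linear": [0,0,-0.035],"twist": 0},{"fingers": 0.6,"linear": [0,0,-0.035],"twist": 0},{"fingers": 0.6,"linear": [0,0,-0.03],"twist": 0}]}}

```text
clock: 32.47
eef_pos: [392.0, -244.5, 228.2]
tool_rot: [3.141, 0.0, 2.719]
force: [0.3, -1.1, 0.5]
width: 51.2
gripper_force: 0.0
```

```bash
python3 - <<'E'
from h import *
b=load('w16')
h=cv2.cvtColor(b['color'],cv2.COLOR_BGR2HSV); m=((h[...,2]>150)&(h[...,1]<50)).astype(np.uint8)
n,l,st,ce=cv2.connectedComponentsWithStats(m); i=l[180,428];c=np.argwhere(l==i)[:,::-1].astype(np.float32)
R=cv2.boxPoints(cv2.minAreaRect(c));P=np.array([onz(b,p,26)[:2] for p in R]);print(P.round(1),P.mean(0).round(1))
e=[P[1]-P[0],P[2]-P[1]];print([np.linalg.norm(v).round(1) for v in e]);v=max(e,key=np.linalg.norm);print('long axis az',np.arctan2(v[1],v[0]))
t=load('t11');print('top box px',proj(t,[439.5,378,26]).round(1))
w=snap('wrist','w21');go(439.5,378,220)
print('qpos',np.round(monitor.read_state()['qpos'],2))
E
```

```text
[[404.4 356.9]
 [403.2 389.5]
 [473.1 397.9]
 [475.5 363.4]] [439.1 376.9]
[np.float64(32.6), np.float64(70.4)]
long axis az 0.11959700520241175
top box px [200.2 204.6]
at [ 395.1 -245.2  232.6] yaw 2.719 clk 32.52 w 51.0
shift now mm [215.1 586.6  12.6] norm 624.9
qpos [ 1.17  0.51 -0.98  2.    0.55  0.9   1.05]
```

Request:
{"fn": "drive_tool", "kwargs": {"motion": [{"fingers": 0.8,"linear": [0,0,0],"twist": -0.105},{"fingers": 0.8,"linear": [0,0,0],"twist": -0.105},{"fingers": 0.8,"linear": [0,0,0],"twist": -0.105},{"fingers": 0.8,"linear": [0,0,0],"twist": -0.105},{"fingers": 0.8,"linear": [0,0,0],"twist": -0.1}]}}

```text
clock: 32.93
eef_pos: [391.6, -244.9, 226.1]
tool_rot: [-3.142, -0.0, -3.04]
force: [0.3, 0.3, -0.3]
width: 68.5
gripper_force: 0.0
```

Request:
{"fn": "drive_tool", "kwargs": {"motion": [{"fingers": 0.8,"linear": [-0.01,0.037,0],"twist": 0},{"fingers": 0.8,"linear": [-0.01,0.037,0],"twist": 0},{"fingers": 0.8,"linear": [-0.01,0.037,0],"twist": 0},{"fingers": 0.8,"linear": [-0.01,0.037,0],"twist": 0},{"fingers": 0.8,"linear": [-0.01,0.037,0],"twist": 0}]}}

```text
clock: 33.35
eef_pos: [423.6, -54.3, 226.1]
tool_rot: [3.142, -0.0, -3.046]
force: [0.4, -0.3, 0.2]
width: 68.2
gripper_force: 0.0
```

Request:
{"fn": "drive_tool", "kwargs": {"motion": [{"fingers": 0.8,"linear": [-0.006,0.038,0],"twist": 0},{"fingers": 0.8,"linear": [-0.006,0.038,0],"twist": 0},{"fingers": 0.8,"linear": [-0.006,0.038,0],"twist": 0},{"fingers": 0.8,"linear": [-0.006,0.038,0],"twist": 0},{"fingers": 0.8,"linear": [-0.006,0.038,0],"twist": 0}]}}

```text
clock: 33.77
eef_pos: [435.0, 138.1, 226.0]
tool_rot: [-3.141, -0.0, -3.045]
force: [1.2, -0.2, 0.6]
width: 68.1
gripper_force: 0.0
```

Request:
{"fn": "drive_tool", "kwargs": {"motion": [{"fingers": 0.8,"linear": [-0.005,0.038,0],"twist": 0},{"fingers": 0.8,"linear": [-0.005,0.038,0],"twist": 0},{"fingers": 0.8,"linear": [-0.005,0.038,0],"twist": 0},{"fingers": 0.8,"linear": [-0.005,0.038,0],"twist": 0},{"fingers": 0.8,"linear": [0,0,0],"twist": 0}]}}

```text
clock: 34.18
eef_pos: [438.5, 299.5, 227.2]
tool_rot: [3.132, 0.001, -3.035]
force: [0.1, 0.6, 1.1]
width: 68.4
gripper_force: 0.0
```

```bash
cat >> h.py <<'E'
def boxfit(d,guess,z=26):
    h=cv2.cvtColor(d['color'],cv2.COLOR_BGR2HSV); m=((h[...,2]>150)&(h[...,1]<50)).astype(np.uint8)
    n,l,st,ce=cv2.connectedComponentsWithStats(m); p=proj(d,guess)
    i=min((i for i in range(1,n) if st[i,4]>200),key=lambda i:np.hypot(*(ce[i]-p)))
    q=cv2.minAreaRect(np.argwhere(l==i)[:,::-1].astype(np.float32))
    P=np.array([onz(d,x,z)[:2] for x in cv2.boxPoints(q)]);e=[P[1]-P[0],P[2]-P[1]];v=max(e,key=np.linalg.norm)
    print('pred px',p.round(),'px',np.round(q[0],1),'ctr',P.mean(0).round(1),'sides',[round(float(np.linalg.norm(w)),1) for w in e],'az',round(float(np.arctan2(v[1],v[0])),3))
    return q[0],P
E
python3 - <<'E'
from h import *
b=snap('wrist','w22');go(439.5,377.5,150,3.24);boxfit(b,[439.5,377.5,26])
E
```

```text
at [438.9 295.  226.4] yaw -3.0376 clk 34.23 w 67.7
shift now mm [-9.2 82.  76.4] norm 112.5
twist 0.0056 shift after twist [-8.7 82.1 76.4]
pred px [378. 183.] px [377.7 183.2] ctr [440.3 377. ] sides [68.3, 32.7] az -3.049
```

Good agreement. Over the box for a closer second view.

Request:
{"fn": "drive_tool", "kwargs": {"motion": [{"fingers": 0.8,"linear": [-0.005,0.035,0.02],"twist": 0},{"fingers": 0.8,"linear": [-0.004,0.035,0.025],"twist": 0},{"fingers": 0.8,"linear": [0,0.01,0.03],"twist": 0},{"fingers": 0.8,"linear": [0,0,0.025],"twist": 0},{"fingers": 0.8,"linear": [0,0,0],"twist": 0}]}}

```text
clock: 34.65
eef_pos: [439.5, 365.6, 122.2]
tool_rot: [-3.135, -0.007, -3.044]
force: [-0.0, -1.1, -0.2]
width: 68.1
gripper_force: 0.0
```

```bash
python3 - <<'E'
from h import *
b=snap('wrist','w23');a=load('w22');q,P=boxfit(b,[439.5,377.5,26]);p,_=boxfit(a,[439.5,377.5,26]);print(P.round(1).tolist(),tri((a,p),(b,q)))
go(440,377.5,8,3.235)
E
```

```text
pred px [332. 204.] px [333.8 204.1] ctr [440.7 378.7] sides [67.9, 28.7] az -3.071
pred px [378. 183.] px [377.7 183.2] ctr [440.3 377. ] sides [68.3, 32.7] az -3.049
[[475.6, 366.2], [407.9, 361.5], [405.9, 390.1], [473.5, 397.2]] (array([441.46761645, 379.11987315,  18.19159996]), [0.40716404004883844, 0.4071640400489551])
at [440.5 366.2 124.6] yaw -3.0448 clk 34.7 w 67.8
shift now mm [ -0.6  11.3 116.6] norm 117.2
twist 0.0034 shift after twist [ -0.5  11.3 116.6]
```

Request:
{"fn": "drive_tool", "kwargs": {"motion": [{"fingers": 0.7,"linear": [0,0.012,0.02],"twist": 0.012},{"fingers": 0.7,"linear": [0,0,0.035],"twist": 0},{"fingers": 0.7,"linear": [0,0,0.035],"twist": 0},{"fingers": 0.7,"linear": [0,0,0.02],"twist": 0},{"fingers": 0.7,"linear": [0,0,0],"twist": 0}]}}

```text
clock: 35.12
eef_pos: [440.1, 377.7, 14.9]
tool_rot: [-3.137, -0.003, -3.058]
force: [0.3, -0.8, -0.3]
width: 59.5
gripper_force: 0.0
```

```bash
python3 - <<'E'
from h import *
go(440.7,378.5,9,-3.057)
E
```

```text
at [440.1 377.7  14.9] yaw -3.0584 clk 35.12 w 59.5
shift now mm [-0.7  0.7  5.9] norm 6.0
twist -0.0014 shift after twist [-0.7  0.7  5.9]
```

Request:
{"fn": "drive_tool", "kwargs": {"motion": [{"fingers": 0.7,"linear": [-0.001,0,0.005],"twist": 0},{"fingers": 0,"linear": [0,0,0],"twist": 0},{"fingers": 0,"linear": [0,0,0],"twist": 0},{"fingers": 0,"linear": [0,0,0],"twist": 0},{"fingers": 0,"linear": [0,0,0],"twist": 0}]}}

```text
clock: 35.53
eef_pos: [442.4, 381.9, 14.4]
tool_rot: [3.14, 0.003, -3.057]
force: [-0.3, -1.4, 7.3]
width: 27.3
gripper_force: 59.9
```

Request:
{"fn": "drive_tool", "kwargs": {"motion": [{"fingers": 0,"linear": [0,0,0],"twist": 0},{"fingers": 0,"linear": [0,0,0],"twist": 0}]}}

```text
clock: 35.7
eef_pos: [442.4, 382.0, 14.4]
tool_rot: [3.14, 0.003, -3.057]
force: [-0.4, -0.2, 6.2]
width: 27.3
gripper_force: 59.9
```

Request:
{"fn": "drive_tool", "kwargs": {"motion": [{"fingers": 0,"linear": [0,0,-0.02],"twist": 0},{"fingers": 0,"linear": [0,0,-0.04],"twist": 0},{"fingers": 0,"linear": [0,0,-0.04],"twist": 0},{"fingers": 0,"linear": [0,0,-0.04],"twist": 0},{"fingers": 0,"linear": [0,0,-0.04],"twist": 0}]}}

```text
clock: 36.12
eef_pos: [440.8, 380.9, 195.0]
tool_rot: [3.141, 0.001, -3.056]
force: [0.6, 0.4, -2.4]
width: 26.9
gripper_force: 59.4
```

```bash
python3 - <<'E'
from h import *
# check flap closed from w21 and the target
go(467.5,-280,180,1.147)
a=load('w21')
g=cv2.cvtColor(a['color'],cv2.COLOR_BGR2GRAY)
s=snap('scene','s24');t=snap('top','t24')
print([proj(a,X).round() for X in([410,-110-0,90],[467.5,-280,93],[391,-246,92])])
E
```

```text
at [440.8 380.9 195. ] yaw -3.0557 clk 36.12 w 26.9
shift now mm [  30.1 -660.8   15. ] norm 661.6
twist 2.0805 shift after twist [-591.4  296.1   15. ]
[array([450., 151.]), array([317., 262.]), array([316., 189.])]
```

```bash
python3 - <<'E'
from h import *
d=load('w3')
for p,z in(((229,52),106),((380,52),106),((229,146),100),((378,146),100),((304.5,99),103)): print(p,onz(d,p,z).round(1))
P=[onz(d,p,z) for p,z in(((229,52),106),((380,52),106),((229,146),100),((378,146),100))]
print(np.mean(P,0),[np.linalg.norm(P[0]-P[1]),np.linalg.norm(P[2]-P[3]),np.linalg.norm(P[0]-P[2])])
E
```

```text
(229, 52) [ 515.6 -254.9  106. ]
(380, 52) [ 479.3 -334.2  106. ]
(229, 146) [ 469.1 -226.   100. ]
(378, 146) [ 428.3 -314.8  100. ]
(304.5, 99) [ 474.5 -283.5  103. ]
[ 473.0943889  -282.46734857  103.        ] [np.float64(87.20665893053734), np.float64(97.69447432455972), np.float64(55.0756751804385)]
```

Request:
{"fn": "drive_tool", "kwargs": {"motion": [{"fingers": 0,"linear": [0,0,0],"twist": 0.12},{"fingers": 0,"linear": [0,0,0],"twist": 0.12},{"fingers": 0,"linear": [0,0,0],"twist": 0.12},{"fingers": 0,"linear": [0,0,0],"twist": 0.12},{"fingers": 0,"linear": [0,0,0],"twist": 0.12}]}}

```text
clock: 36.63
eef_pos: [441.0, 380.7, 192.5]
tool_rot: [3.141, 0.0, 2.621]
force: [-0.1, -0.2, -1.6]
width: 27.5
gripper_force: 59.4
```

Request:
{"fn": "drive_tool", "kwargs": {"motion": [{"fingers": 0,"linear": [0,0,0],"twist": 0.12},{"fingers": 0,"linear": [0,0,0],"twist": 0.12},{"fingers": 0,"linear": [0,0,0],"twist": 0.12},{"fingers": 0,"linear": [0,0,0],"twist": 0.12},{"fingers": 0,"linear": [0,0,0],"twist": 0.12}]}}

```text
clock: 37.05
eef_pos: [440.9, 380.8, 192.4]
tool_rot: [3.141, 0.0, 2.021]
force: [0.2, -0.5, -1.2]
width: 27.3
gripper_force: 59.4
```

Request:
{"fn": "drive_tool", "kwargs": {"motion": [{"fingers": 0,"linear": [0,0,0],"twist": 0.12},{"fingers": 0,"linear": [0,0,0],"twist": 0.12},{"fingers": 0,"linear": [0,0,0],"twist": 0.12},{"fingers": 0,"linear": [0,0,0],"twist": 0.12},{"fingers": 0,"linear": [0,0,0],"twist": 0.12}]}}

```text
clock: 37.47
eef_pos: [440.8, 380.9, 192.4]
tool_rot: [3.142, -0.0, 1.421]
force: [0.1, -0.4, -0.7]
width: 27.5
gripper_force: 59.4
```

Request:
{"fn": "drive_tool", "kwargs": {"motion": [{"fingers": 0,"linear": [0,0,0],"twist": 0.12},{"fingers": 0,"linear": [0,0,0],"twist": 0.12},{"fingers": 0,"linear": [0,0,0],"twist": 0.04},{"fingers": 0,"linear": [0,0,0],"twist": 0}]}}

```text
clock: 37.8
eef_pos: [440.8, 381.0, 192.4]
tool_rot: [3.141, 0.0, 1.146]
force: [-1.1, 0.0, -1.3]
width: 27.4
gripper_force: 59.4
```

```bash
python3 - <<'E'
from h import *
go(467.5,-280,180,1.147);print(np.round(monitor.read_state()['qpos'],2))
b=snap('wrist','w25')
# box in grasp: light blob just around the fingers
h=cv2.cvtColor(b['color'],cv2.COLOR_BGR2HSV);p=proj(b,[440,381,190]);print(p)
E
```

```text
at [440.8 381.  192.4] yaw 1.1464 clk 37.8 w 27.4
shift now mm [-591.3  296.6   12.4] norm 661.6
twist -0.0006 shift after twist [-591.5  296.2   12.4]
[-0.54  0.59 -0.34  1.75  0.26  0.84 -1.42]
[313.91329673 250.37421463]
```

Request:
{"fn": "drive_tool", "kwargs": {"motion": [{"fingers": 0,"linear": [-0.02,0.01,0],"twist": 0},{"fingers": 0,"linear": [-0.036,0.018,0],"twist": 0},{"fingers": 0,"linear": [-0.036,0.018,0],"twist": 0},{"fingers": 0,"linear": [-0.036,0.018,0],"twist": 0},{"fingers": 0,"linear": [-0.036,0.018,0],"twist": 0}]}}

```text
clock: 38.27
eef_pos: [448.0, 196.2, 192.3]
tool_rot: [3.141, -0.0, 1.149]
force: [1.2, 0.4, -0.7]
width: 26.9
gripper_force: 59.4
```

Request:
{"fn": "drive_tool", "kwargs": {"motion": [{"fingers": 0,"linear": [-0.036,0.018,0],"twist": 0},{"fingers": 0,"linear": [-0.036,0.018,0],"twist": 0},{"fingers": 0,"linear": [-0.036,0.018,0],"twist": 0},{"fingers": 0,"linear": [-0.036,0.018,0],"twist": 0},{"fingers": 0,"linear": [-0.036,0.018,0],"twist": 0}]}}

```text
clock: 38.68
eef_pos: [456.1, -5.1, 192.5]
tool_rot: [3.141, -0.0, 1.149]
force: [0.5, -0.6, -1.2]
width: 27.1
gripper_force: 59.4
```

Request:
{"fn": "drive_tool", "kwargs": {"motion": [{"fingers": 0,"linear": [-0.036,0.018,0],"twist": 0},{"fingers": 0,"linear": [-0.036,0.018,0],"twist": 0},{"fingers": 0,"linear": [-0.036,0.018,0],"twist": 0},{"fingers": 0,"linear": [-0.036,0.018,0],"twist": 0},{"fingers": 0,"linear": [0,0,0],"twist": 0}]}}

```text
clock: 39.1
eef_pos: [461.9, -174.2, 192.1]
tool_rot: [3.139, 0.005, 1.136]
force: [-0.2, -1.2, -1.3]
width: 27.3
gripper_force: 59.4
```

Request:
{"fn": "drive_tool", "kwargs": {"motion": [{"fingers": 0,"linear": [0,0,0],"twist": 0},{"fingers": 0,"linear": [0,0,0],"twist": 0}]}}

```text
clock: 39.27
eef_pos: [462.6, -163.6, 192.2]
tool_rot: [-3.141, -0.001, 1.147]
force: [0.7, 0.9, -1.3]
width: 27.2
gripper_force: 59.4
```

```bash
python3 - <<'E'
from h import *
go(472,-282,180,1.147)
b=snap('wrist','w26')
u=np.array([.911,-.412,0]);v=np.array([.412,.911,0]);C=np.array([472,-282,99.])
for x in(-24,24):
  for y in(-42.5,42.5): print((x,y),proj(b,C+x*u+y*v).round())
print('tab',proj(b,C-88.5*u-[0,0,7]).round())
g=cv2.cvtColor(b['color'],cv2.COLOR_BGR2GRAY)
p=proj(b,C).astype(int);print(p)
for y in range(90,300,6): print(y,' '.join(f'{q:3d}' for q in g[y,216:420:6]))
E
```

```text
at [ 462.6 -163.6  192.2] yaw 1.1475 clk 39.27 w 27.2
shift now mm [-104.1   57.2   12.2] norm 119.4
twist 0.0005 shift after twist [-104.1   57.3   12.2]
(-24, -42.5) [348. 337.]
(-24, 42.5) [351. 264.]
(24, -42.5) [394. 337.]
(24, 42.5) [402. 264.]
tab [285. 297.]
[373 301]
90  65 112  91 106  60  70 147  63  64  68  65  66  66  67  75  67  64  95  73  64  69  62  64  55  43  76  43  47 123  58  66  80  90  92
96  47 151 105  72  68  65 129  79  60  62  73  67  65  60  69  81  83  66  59  54  86  92  51  43  41  90  57  77  43  94  86  73 102  82
102  68  69  99  87  88  66  84  92  66  79  65  71  71  64  64  66  62  55  51  52  55  71  70  53  46  77  52  57  42  46 107  73  79  94
108  63  69  76  70  74  90 115  77  67  67  73  98  62  62  62  56  59  81  75  44  50  48  46  45  52  63  47  47  63  53  89  94  77  82
114  60  71  66  74 116  81  81 102  84  60  67  67  58  54  94  81  57  75  43  41  73  67  42  42  50  64  57  63  65  69  77  83  89  97
120  58  79  78  69 114  75  74 101  78  55  61  51  54  50  77  51  66  71  47  67  41  76  58  54  56  67  54  62  87  84  
[... 3374 characters left out ...]

270  36  43  48  67 106  70  51  58  53  94 123  97  89 232 235 234 227 229 231 233 155 122  74 125 122  57  53 236 132 122 123  95 206 181
276  39  36  47  43  81 104  68  52  57  67 163 115  93 233 231 226 228 231 233 236 196 114  67 123  65  56  50  82 120 122 123 163 204 181
282  41  39  37  45  43  61  46  54  61  67  76 101  92 229 224 227 230 233 236 237 240 183  62  77  57  50  54  47  52 123 122 200 178 101
288  39  43  42  40  40  43  49  54  61  67  78  95  92 224 225 228 231 233 236 239 241 228  56  55  55  51  50  45  45  48  95 196  37  36
294  40  39  40  37  39  43  49  58  60  69  76  94  90 224 227 231 232 235 236 240 243 241  54  52  52  51  47  42  44  37  39  34  33  38
```

The box is in the grip at columns 294–342. The flap's front edge is near column 312, its end edge near row 168 and its back edge right of column 414. The stops are centred on the flap, so I take the centre from its edges.

```bash
python3 - <<'E'
from h import *
b=load('w26');g=cv2.cvtColor(b['color'],cv2.COLOR_BGR2GRAY)
for y in(176,182,186): print(y,'front',g[y,306:326].tolist(),'back',g[y,400:450:2].tolist())
for x in(340,380,400): print(x,'end',g[150:182:1,x].tolist())
E
```

```text
176 front [75, 79, 82, 91, 135, 198, 235, 242, 243, 243, 243, 243, 245, 238, 198, 148, 134, 136, 136, 137] back [140, 138, 138, 137, 134, 163, 181, 200, 204, 204, 200, 185, 179, 182, 180, 179, 181, 181, 182, 180, 180, 181, 179, 198, 248]
182 front [91, 90, 91, 97, 134, 196, 234, 241, 243, 243, 244, 245, 247, 242, 203, 149, 135, 133, 135, 134] back [138, 138, 137, 137, 142, 174, 190, 203, 206, 204, 197, 181, 182, 180, 181, 181, 181, 180, 181, 182, 181, 182, 181, 228, 252]
186 front [92, 93, 93, 100, 134, 201, 236, 243, 245, 246, 247, 247, 249, 245, 207, 148, 133, 130, 132, 132] back [139, 138, 137, 135, 148, 181, 195, 207, 206, 205, 192, 182, 183, 181, 180, 182, 180, 180, 180, 183, 182, 181, 187, 245, 251]
340 end [99, 115, 140, 165, 179, 183, 179, 166, 141, 113, 98, 106, 140, 190, 228, 239, 244, 244, 245, 246, 245, 238, 208, 159, 137, 134, 134, 133, 134, 133, 135, 144]
380 end [135, 148, 158, 174, 184, 188, 183, 173, 148, 114, 96, 104, 135, 191, 231, 244, 246, 245, 246, 246, 246, 243, 225, 175, 147, 153, 164, 179, 191, 195, 198, 197]
400 end [121, 124, 136, 160, 179, 186, 182, 173, 150, 120, 101, 102, 131, 181, 229, 243, 246, 246, 246, 247, 247, 245, 227, 173, 143, 137, 140, 140, 140, 139, 138, 140]
```

Request:
{"fn": "drive_tool", "kwargs": {"motion": [{"fingers": 0,"linear": [-0.017,0.02,0],"twist": 0},{"fingers": 0,"linear": [-0.017,0.02,0],"twist": 0},{"fingers": 0,"linear": [-0.017,0.017,0],"twist": 0},{"fingers": 0,"linear": [0,0,0],"twist": 0},{"fingers": 0,"linear": [0,0,0],"twist": 0}]}}

```text
clock: 39.73
eef_pos: [494.2, -233.2, 192.0]
tool_rot: [-3.141, -0.001, 1.148]
force: [-0.3, 0.6, 0.2]
width: 27.4
gripper_force: 59.5
```

```bash
python3 - <<'E'
from h import *
go(472,-282,180,1.147)
b=snap('wrist','w27');g=cv2.cvtColor(b['color'],cv2.COLOR_BGR2GRAY)
u=np.array([.911,-.412,0]);v=np.array([.412,.911,0]);C=np.array([472,-282,99.])
for x in(-24,24): print((x,42.5),proj(b,C+x*u+42.5*v).round())
print('flap corners',[proj(b,C+[0,0,-6]+x*63.5*u+137*v).round() for x in(-1,1)])
for y in range(100,280,5): print(y,' '.join(f'{q:3d}' for q in g[y,240:410:5]))
E
```

```text
at [ 494.2 -233.2  192. ] yaw 1.148 clk 39.73 w 27.4
shift now mm [-53.6  -0.2  12. ] norm 55.0
twist 0.001 shift after twist [-53.6  -0.2  12. ]
(-24, 42.5) [289. 213.]
(24, 42.5) [343. 214.]
flap corners [array([237., 101.]), array([394., 101.])]
100 108 155 148 136 140 134 146 147 137 148 156 156 148 150 140 140 127 127 123 120 126 143 141 107 109 125 100 101 129 148 128 166 172  98
105 176 186 184 186 187 211 247 248 248 248 249 249 250 251 251 252 253 253 253 253 253 253 254 253 254 254 254 254 253 253 255 255 102 111
110 157 188 179 180 179 179 244 245 246 247 249 250 251 251 252 253 253 253 253 253 254 254 254 254 254 253 253 253 253 253 255 254 112 113
115 138 185 179 207 184 140 143 144 145 144 144 143 143 143 141 138 138 138 137 137 138 139 136 137 143 209 220 194 193 218 251 250 118 117
120 124 186 188 219 200 142 143 143 145 143 141 140 141 142 139 138 139 138 138 139 138 138 139 139 148 211 220 195 195 225 250 245 127 115
125 111 189 189 222 203 144 144 144 143 143 144 141 160 214 221 220 204 150 141 139 137 138 139 140 155 214 219 195 193 230 250 228 123 119
130 100 192
[... 3488 characters left out ...]

255 100 143 157 166 166  71  70 121 139 115 157 244 246 247 247 248 206 197 183 175 175 108 145 142  95  77 134 236 254 174 143 148 140 130
260  97 143 152 166 160  69  72 136 140  99 156 244 245 246 247 248 249 178 177 177 174 102 128 139 120  75  74 249 254 120 143 102  86  74
265  83 117 150 166  97  67  80 137 141 101 140 244 245 246 247 240 240 230 201 174 173  95 102 138 134  70  63 253 254  99 115  91 101  73
270  65  65 103 253  68  70 109 138 140 104 133 244 246 246 242 240 241 243 245 172 170  88  84 137 132  69  61 158 254 104  79 135 110  83
275  91  71  83 199  66  74  87 145 217 111 133 245 246 239 239 240 242 244 246 241 165  80  80 140  92  62  58  55 254  72  85 159  85  87
```

Request:
{"fn": "drive_tool", "kwargs": {"motion": [{"fingers": 0,"linear": [-0.02,0.001,0],"twist": 0},{"fingers": 0,"linear": [-0.02,0.001,0.01],"twist": 0},{"fingers": 0,"linear": [-0.016,0.001,0.015],"twist": 0},{"fingers": 0,"linear": [0,0,0.02],"twist": 0},{"fingers": 0,"linear": [0,0,0.01],"twist": 0}]}}

```text
clock: 40.2
eef_pos: [472.1, -284.7, 135.7]
tool_rot: [-3.139, -0.001, 1.148]
force: [-0.6, 1.0, -1.3]
width: 27.2
gripper_force: 59.5
```

Request:
{"fn": "drive_tool", "kwargs": {"motion": [{"fingers": 0,"linear": [0,0,0],"twist": 0},{"fingers": 0,"linear": [0,0,0],"twist": 0}]}}

```text
clock: 40.37
eef_pos: [473.9, -284.0, 137.2]
tool_rot: [-3.141, -0.001, 1.15]
force: [-0.1, -0.5, -0.1]
width: 27.1
gripper_force: 59.5
```

```bash
python3 - <<'E'
from h import *
go(474,-286,110,1.147)
b=snap('wrist','w28');g=cv2.cvtColor(b['color'],cv2.COLOR_BGR2GRAY)
u=np.array([.911,-.412,0]);v=np.array([.412,.911,0]);C=np.array([474.5,-284.3,99.])
for x in(-24,24): print((x,42.5),proj(b,C+x*u+42.5*v).round())
p=proj(b,C+42.5*v).astype(int)
print('box end pred', proj(b,[474+34*.41,-286+34*.911,160]).round())
y0=p[1]
for y in range(y0-30,y0+50,4): print(y,' '.join(f'{q:3d}' for q in g[y,p[0]-75:p[0]+75:5]))
print('x0',p[0]-75)
E
```

```text
at [ 473.9 -284.   137.2] yaw 1.1501 clk 40.37 w 27.1
shift now mm [-1.7  0.9 27.2] norm 27.3
twist 0.0031 shift after twist [-1.7  0.9 27.2]
(-24, 42.5) [280. 164.]
(24, 42.5) [354. 165.]
box end pred [317. 211.]
134 193 175 134 131 130 132 131 129 128 129 126 128 126 127 124 129 129 127 128 126 127 129 131 134 138 150 190 202 198 185
138 196 176 134 130 130 128 129 128 129 128 128 128 126 127 126 126 127 128 126 129 127 130 135 138 144 157 192 202 199 184
142 197 177 136 129 130 128 127 128 127 128 127 126 127 127 129 125 126 126 128 126 130 135 140 144 147 159 194 202 195 184
146 201 179 140 129 127 129 127 127 126 125 128 127 125 126 129 126 126 129 128 130 135 141 144 146 146 163 196 205 193 184
150 202 179 142 128 128 127 128 126 128 127 126 127 126 128 127 127 125 130 131 136 140 144 146 147 149 167 200 205 189 185
154 203 178 148 129 126 128 125 124 124 123 123 156 198 200 201 192 162 131 134 138 141 145 146 147 148 170 204 205 191 184
158 205 180 151 126 128 127 107 111 108 109 112 108 208 209 208 207 206 201 145 151 157 155 156 167 142 173 204 204 188 184
162 205 181 158 12
[... 900 characters left out ...]
7 168 170 170 171 173 175 178 178 236 225 144 148 149 187 206 204 186 186
194 189 197 180 125 127 127 162 205 203 200 201 165 164 164 164 164 165 168 168 170 205 220 147 149 151 189 205 203 187 186
198 183 200 181 125 127 131 141 202 202 187 156 157 156 157 156 155 158 157 161 161 163 209 149 151 152 188 205 203 186 185
202 132 172 180 126 128 130 133 201 201 187 178 180 181 183 184 185 185 187 189 188 188 159 150 152 153 190 205 201 185 186
206 157 165 180 129 131 135 135 174 200 199 180 182 184 186 186 186 190 189 190 190 191 155 150 151 154 190 207 200 185 185
210 154 161 179 129 133 134 138 137 200 204 181 184 183 185 184 187 187 189 191 190 191 156 150 152 153 191 206 196 186 186
x0 241
```

The stops show at columns 269–359 with their near arm at row 158, so their centre column is about 314; the box is centred at column 316. That is within 2 mm in case x, so I lower it.

Request:
{"fn": "drive_tool", "kwargs": {"motion": [{"fingers": 0,"linear": [-0.001,-0.001,0.01],"twist": 0},{"fingers": 0,"linear": [0,0,0.01],"twist": 0},{"fingers": 0,"linear": [0,0,0.006],"twist": 0},{"fingers": 0,"linear": [0,0,0],"twist": 0}]}}

```text
clock: 40.75
eef_pos: [471.1, -286.2, 109.6]
tool_rot: [-3.139, -0.0, 1.147]
force: [-1.0, -1.2, -1.4]
width: 26.8
gripper_force: 59.5
```

Request:
{"fn": "drive_tool", "kwargs": {"motion": [{"fingers": 0,"linear": [0,0,0.002],"twist": 0},{"fingers": 0,"linear": [0,0,0],"twist": 0}]}}

```text
clock: 40.92
eef_pos: [472.1, -286.8, 108.9]
tool_rot: [-3.141, -0.0, 1.147]
force: [-0.9, -0.1, -1.0]
width: 26.9
gripper_force: 59.5
```

Request:
{"fn": "drive_tool", "kwargs": {"motion": [{"fingers": 0,"linear": [0,0,0.001],"twist": 0},{"fingers": 0,"linear": [0,0,0],"twist": 0}]}}

```text
clock: 41.08
eef_pos: [472.3, -286.9, 108.3]
tool_rot: [3.141, -0.0, 1.147]
force: [-0.6, 0.3, -0.9]
width: 27.3
gripper_force: 59.6
```

Request:
{"fn": "drive_tool", "kwargs": {"motion": [{"fingers": 0,"linear": [0,0,0.001],"twist": 0},{"fingers": 0,"linear": [0,0,0],"twist": 0}]}}

```text
clock: 41.25
eef_pos: [472.3, -287.0, 107.5]
tool_rot: [3.141, 0.0, 1.147]
force: [0.4, 0.4, -0.2]
width: 27.2
gripper_force: 59.6
```

Request:
{"fn": "drive_tool", "kwargs": {"motion": [{"fingers": 0,"linear": [0,0,0.001],"twist": 0},{"fingers": 0,"linear": [0,0,0],"twist": 0}]}}

```text
clock: 41.42
eef_pos: [472.3, -287.0, 107.3]
tool_rot: [3.141, 0.0, 1.147]
force: [-2.7, 0.8, 7.5]
width: 27.4
gripper_force: 60.6
```

Request:
{"fn": "drive_tool", "kwargs": {"motion": [{"fingers": 0,"linear": [0,0,0.001],"twist": 0},{"fingers": 0,"linear": [0,0,0],"twist": 0}]}}

```text
clock: 41.58
eef_pos: [472.3, -286.9, 107.2]
tool_rot: [3.14, 0.001, 1.147]
force: [-3.9, 2.6, 16.1]
width: 27.1
gripper_force: 61.6
```

Request:
{"fn": "drive_tool", "kwargs": {"motion": [{"fingers": 0,"linear": [0,0,-0.001],"twist": 0},{"fingers": 0.55,"linear": [0,0,0],"twist": 0},{"fingers": 0.55,"linear": [0,0,0],"twist": 0},{"fingers": 0.55,"linear": [0,0,0],"twist": 0},{"fingers": 0.55,"linear": [0,0,-0.01],"twist": 0}]}}

```text
clock: 42.0
eef_pos: [470.8, -286.3, 114.8]
tool_rot: [-3.138, -0.0, 1.147]
force: [-0.0, 0.0, -0.1]
width: 47.0
gripper_force: 0.0
```

Request:
{"fn": "drive_tool", "kwargs": {"motion": [{"fingers": 0.55,"linear": [0,0,-0.025],"twist": 0},{"fingers": 0.55,"linear": [0,0,-0.035],"twist": 0},{"fingers": 0.55,"linear": [0,0,-0.035],"twist": 0},{"fingers": 0.55,"linear": [-0.015,0,-0.035],"twist": 0},{"fingers": 0.55,"linear": [-0.015,0,0],"twist": 0}]}}

```text
clock: 42.42
eef_pos: [464.1, -315.1, 253.7]
tool_rot: [3.129, 0.001, 1.149]
force: [1.2, -0.7, -0.2]
width: 46.7
gripper_force: 0.0
```

Request:
{"fn": "drive_tool", "kwargs": {"motion": [{"fingers": 0.55,"linear": [0,0,0],"twist": 0},{"fingers": 0.55,"linear": [0,0,0],"twist": 0}]}}

```text
clock: 42.58
eef_pos: [459.0, -314.5, 246.2]
tool_rot: [-3.141, 0.0, 1.145]
force: [0.7, 0.2, -0.4]
width: 46.9
gripper_force: 0.0
```

```bash
python3 - <<'E'
from h import *
go(0,0,0)
b=snap('wrist','w29');g=cv2.cvtColor(b['color'],cv2.COLOR_BGR2GRAY)
u=np.array([.911,-.412,0]);v=np.array([.412,.911,0]);C=np.array([472.9,-284,99.])
for x in(-24,24):
  for y in(-42.5,42.5): print((x,y),proj(b,C+x*u+y*v).round())
for x in(-14.5,14.5):
  for y in(-34,34): print('box',(x,y),proj(b,C+[0,0,20]+x*u+y*v).round())
print('tab',proj(b,C+[0,0,-7]-88.5*u).round())
p=proj(b,C).astype(int)
for y in range(p[1]-66,p[1]+66,4): print(y,' '.join(f'{q:3d}' for q in g[y,p[0]-56:p[0]+60:4]))
print('x0',p[0]-56)
q,st=teal(b,proj(b,[506,-201,70]));print('cap',q,st)
E
```

```text
at [ 459.  -314.5  246.2] yaw 1.1448 clk 42.58 w 46.9
shift now mm [  96.7 -547.9  246.2] norm 608.4
(-24, -42.5) [294. 194.]
(-24, 42.5) [292. 111.]
(24, -42.5) [339. 194.]
(24, 42.5) [340. 111.]
box (-14.5, -34) [301. 191.]
box (-14.5, 34) [300. 120.]
box (14.5, -34) [331. 191.]
box (14.5, 34) [332. 120.]
tab [232. 153.]
88 204 187 160 144 146 146 148 148 149 198 188 189 192 189 191 190 184 185 145 144 141 141 137 135 184 206 202 180 214
92 208 190 163 144 146 146 146 147 150 151 189 189 182 182 180 182 169 142 143 140 137 135 135 134 185 206 199 178 219
96 211 190 165 145 147 147 148 147 149 150 148 156 163 171 157 146 142 139 139 137 135 135 132 132 185 207 199 178 224
100 216 190 166 144 147 146 148 148 149 149 151 147 148 145 144 141 140 139 136 135 135 132 132 132 184 207 202 180 236
104 219 191 170 146 147 147 150 151 149 147 146 144 145 142 140 140 136 133 131 130 130 132 131 132 187 208 197 180 242
108 224 193 173 143 150 151 151 168 139 142 136 134 146 146 143 142 134 158 157 159 156 142 130 136 189 207 195 180 245
112 228 193 173 146 145 145 143 156 138 143 141 142 148 15
[... 2542 characters left out ...]
172 180 151 153 194 207 192 187 245 247
200 250 249 201 174 138 141 145 148 146 146 174 209 205 191 192 206 150 142 146 149 152 151 153 193 207 193 186 245 247
204 249 248 199 173 140 143 144 144 143 146 233 209 184 180 181 175 201 141 146 148 151 155 154 197 207 191 188 245 249
208 249 248 197 176 140 144 144 143 143 142 228 226 193 201 203 195 200 144 150 152 154 154 158 196 207 188 185 246 249
212 246 248 197 193 142 140 139 140 139 138 181 203 189 144 147 194 169 147 150 151 154 154 159 199 207 187 188 247 249
216 243 248 198 203 138 136 136 135 137 137 132 176 152 142 144 161 156 149 150 153 152 155 160 199 205 184 189 247 224
x0 260
cap [345.17777778 327.84444444] [344 316   3  23  45]
```

The box top spans columns 302–332 and rows 126–194, inside the stops at columns 288–344 and rows 107–197. It touched down at the predicted flap height. Nothing is in contact with the robot, so I'll hand in.

```bash
python3 - <<'E'
from h import *
s=snap('scene','s30');a=load('s19')
for d in(a,s): print(teal(d,proj(d,[504,-202,66]))[0],proj(d,[504,-202,66]))
print(ctrl.finish_job())
E
```

```text
[355.04615385 168.66153846] [353.98403038 168.15719737]
[441.01657459 147.85635359] [353.98403038 168.15719737]
the job is handed in; nothing more can be done
None
```

The kit is packed and handed in at about 43 s of the 136 s allowed: the dropper bottle, round bottle and flask went into their matching sockets, the flap is shut, and the slide box lies between the stops, about 4 mm off-centre lengthwise. I did not get a clear view of the bottle and dropper through the shut flap: my last check found a different teal object instead of the bottle's cap, so their standing upright rests on earlier images and the flap shutting without resistance.

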